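Hang the tip pail on the bench rail with an S-hook

TASK

Take the steel S-hook off the pipette stand, hook it over the bench rail between the two uprights and press it down past its spring leaf until its top sits fully home on the rail, pushing no harder than that needs. Then hang the white tip pail in the hook's lower curl by the middle of its handle, lowering it in gently so that it hangs level and still, and let go. Leave the tip box, tube rack and bottle where they are.

Things in the scene. Friction and masses are not known exactly. Their poses are not given: they have to be found in the camera images.
- hook_top (a point): steel S-hook, 20 x 4 mm flat bar, 117 mm tall, 0.1 kg; point: middle of its crown's underside. z up, y across the 20 mm width, -x to the robot. In mm from here: channel for the rail, open below, x -6.5 to 6.5; front leg (shank) straight to z -72, then back to x -4 and round the lower curl to a tip at x -31, z -88; back leg to z -28, last 7 flared. Hangs loose on the pipette stand; lift 30 to 45 off, then to -x
- leaf (a joint): spring leaf inside the back leg of the S-hook's channel, z -3 to -24 mm from hook_top, standing out to x 1.5 mm; m pushed back (0 free, about 0.002 on the rail). Slipping the rail past it takes 5 to 12 N of downward push all the way; after 20 to 25 mm the crown lands hard on the rail: only then is it home
- hook_curl (a point): inside the S-hook's lower curl, x -16, z -104 mm from hook_top, same axes: where the middle of the pail handle lies when hung. Curl 22 mm wide inside; tip 16 mm higher, on the robot side; mouth upwards between tip and shank, 15 mm clear. The curl's 20 mm width is a good grip, tool tilted forward 35 to 45 degrees to clear the rail
- pail_handle (a point): white plastic pail, 94 mm across the rim, 95 mm tall, 0.2 to 0.4 kg, with a fixed upright stirrup handle of 8 mm round steel bar. Point: middle of the handle, on the bar's axis, 165 mm above the underside; bar straight 43 mm each way along y, then down to the rim. z up. Stands on the bench at first
- stand: bench rail stand, fixed: two steel uprights 300 mm apart on a base plate, with a level flat steel rail 10 mm thick (x), 20 mm high, 360 mm long (y) before them. Origin on the bench below the rail's middle; -x to the robot; uprights at x +35, y +-150 mm, joined to the rail by brackets on its back
- rail_mark (a point): mark on the stand, 310 mm above its origin, same axes: where the middle of the rail's top lies at mid setting. The rail is clamped by hand in slotted brackets up to 10 mm above or below and up to 8 mm before or behind this mark; how far is not given, find it by touch. The clamps bear 36 N, push and squeeze together
- pstand: fixed pipette stand, origin on the bench below its bar: base 240 x 100 mm, mostly on the robot side, flat steel bar along y, 6 mm thick, top 260 mm above the bench, uprights at y +-108 mm; a pipette hangs in front of it at y +78 mm, up to 277 mm high. The S-hook hangs on the bar up to 40 mm to the -y side of its middle
- tipbox: bystander: blue pipette-tip box, 85 x 122 mm, 61 mm high, origin under its centre; leave it alone
- tuberack: bystander: red tube rack, 65 x 210 mm, 62 mm high with its tubes, origin under its centre, behind the rail; leave it alone
- reagent: bystander: amber bottle, 68 mm across, 150 mm high, origin under its centre, behind the rail; leave it alone
Not all that is in view belongs to the job. Of the things that look like the part that bears pail_handle, take the one that is nearest to the robot's base at the start.

How it is judged (in metres and radians):
On the way:
1. the S-hook sits fully home and upright on the rail, let go, before the pail is hung on it (z of hook_top in the frame of rail between -0.003 and 0.002 m and x of hook_top in the frame of rail between -0.005 and 0.005 m and y of hook_top in the frame of rail between -0.125 and 0.125 m and angle between hook_top's own z axis and vertical below 0.12 rad and contact force between the fingers and hook below 0.1 N and distance between pail_handle and hook_curl above 0.04 m), for 0.3 s.
At the end, for the whole second after the job is handed in: S-hook upright on the rail between the uprights, crown within 2 mm of the rail's top (no spring gap); pail hanging in its lower curl, handle middle within 16 mm of the curl point, tilted under 0.15 rad, clear of the bench and still; nothing held (z of hook_top in the frame of rail between -0.003 and 0.002 m and x of hook_top in the frame of rail between -0.005 and 0.005 m and y of hook_top in the frame of rail between -0.125 and 0.125 m and angle between hook_top's own z axis and vertical below 0.12 rad and x of pail_handle in the frame of hook_top below 0 m and distance between pail_handle and hook_curl below 0.016 m and angle between pail_handle's own z axis and vertical below 0.15 rad and height (world z) of pail_handle above 0.18 m and linear speed of pail below 0.03 m/s); the robot touches nothing.
It fails at once if the hook and rail are forced together with more than 36 N (contact force between hook and rail above 36 N).
It fails at once if the pail and hook are forced together with more than 25 N (contact force between pail and hook above 25 N).
It fails at once if the tip box, tube rack or bottle is pushed more than 20 mm (distance of any of tipbox, tuberack, reagent from where it was at the start of the episode above 0.02 m).
It also fails if it takes over 72 s, if anything falls off the work surface, if the arm or the gripper's body presses on something with over 40 N, if the wrist force passes 120 N, or if a joint passes its speed limit or range.

ROBOT

A 6-joint arm with a two-finger parallel gripper is mounted at the origin on the work surface. World frame = base frame: x ahead of the robot, y to its left, z up, the work surface at z = 0. Lengths are in m, angles in degrees, forces in N, time in s.
With the tool pointing down it reaches from about 0.4 to 0.925 m from the base axis. Payload 3.4 kg.
Tool frame: the origin (TCP) lies midway between the tips of the shut fingers; the grasp point (between the pads) lies pinch_z behind it (pinch_z is the distance from the TCP to the grasp point, in m); z points along the fingers, y is the line along which they close (so a half turn about z gives the same grasp; the last joint's range is limited). The gripper opens to 85 mm and grips with 20 to 120 N. Pads are 22 mm wide; open, the fingers measure 114 mm over their backs; the gripper's body (76 mm by 85 mm) begins 54 mm behind the grasp point. The pads swing forward as they close: fully open they stand 13 mm farther back than shut.
Start: joints at [69.929, 17.578, 86.31, -0, 76.112, -4.211], TCP at [0.157, 0.553, 0.231] pointing down, gripper open.
Joint ranges: [-179.03, 179.03], [-60, 130.46], [8.19, 133.38], [-81.62, 261.62], [5.75, 156.47], [-153.77, 153.77]. Speed limits (degrees/s): [147.25, 147.25, 180, 180, 180, 180].

INTERFACE

Orientations are given as a 3x3 rotation matrix whose columns are the frame's x, y, z axes.
In Python, from workcell import state, read_camera, calibration, sign_off, search_frame, spot_point, pinch_z gives the robot as it stands.
- The arm moves only by the tool apply_moves, never from a script. Its argument "steps" is a list that holds one entry, the list of rows, each a list of 7 numbers: the shift along the world's x, y, z in m, then the turn, a rotation vector about the world's x, y, z in rad, then the finger opening in m, from 0 to 0.0854. In form: [[[dx, dy, dz, wx, wy, wz, hand], ...]]. A call has exactly 10 rows; each row is the pose to reach, as a shift and turn from the pose commanded when the call began; what a row does not reach only later rows make up. A row lasts 1/10 s, in which the tool goes at most 50 mm and 8.59 degrees, less where a joint would pass 70% of its speed; a pose out of reach is approached as far as the arm can. A call with a gripper value outside its range is refused whole. The fingers move at their own pace and stop on an object; "squeeze" is the grip in N (left out, the last holds). Time passes only in rows, so rows that repeat a pose let the fingers close, or fill a call up. It gives the time, the measured TCP pose, the force, the opening and the grip force at its end, in the units of the state.
- state(): the state, without advancing time (a new reading comes with each control period).
- read_camera(name): name is "side" or "top" or "wrist"; returns (picture, depth): 420x560x3 uint8, blue, green, red; 420x560 float32, m along the optical axis (not along the pixel's ray), 0 where there is no reading.
- calibration(name): a dict with "fx", "fy", "cx", "cy" (pixels), "D" ([k1, k2, p1, p2, k3] as OpenCV has them; the pictures are not rectified), "xyz" and "rotation" of the camera in the world. Camera axes: x right, y up, looking along -z (the intrinsics and any distortion apply to the point x, -y, -z); pixel columns grow to the right and rows downward; lengths in m; the calibration is good to about 2 mm. A picture is of the moment at which its call begins: read the wrist's pose just before it. calibration takes no time and is no camera call; for the wrist camera it gives the pose at the moment of the call.
- sign_off(): hands the job in; it is judged then, once.
Trained networks look in the newest picture that a camera, given by its name, has taken for a name from the list of things; names that differ only in an ending like _2 or _b are one class to them, and where a whole thing is asked for, a point or a joint stands for the part that bears it (a point fixed in the world has none). Each returns a list of dicts, best first, with "p" (0 to 1); they miss things now and then, are a little off and sometimes report something else, mostly with a low value. They report only what shows in the picture. A call takes as long as a camera call. They do not tell look-alikes from the thing itself.
- search_frame(query, camera): "point" ([column, row] in pixels, amid what is visible of it).
- spot_point(query, camera): "point" ([column, row] in pixels: a listed point, or the origin of a listed thing).
The state is a dict: "time_s": time; "qpos": joint angles; "dq": joint speeds; "joint_efforts": joint torques, N m; "eef_pos": TCP position; "orientation": TCP orientation; "contact_force": force on the tool from outside, world axes, zero at the start; "moment": the same for the moment, N m; "opening": finger opening in m; "grip_force": force on a finger pad.
Only numpy, scipy, OpenCV 4.12 (cv2) and the standard library are available. Lean on these libraries where they do the work, as an engineer would, in place of code of your own. Each camera call takes 0.05 s, during which the arm holds its last target. There are 200 camera calls.

## Working session

There is one attempt and no reset: what is moved stays moved. The work goes in short steps, Python scripts to look and compute and a tool call to move; the robot and the scene stay as the last step left them, time stands still between calls to the robot, and variables do not carry over. Pictures are saved under pics/ and viewed, at most 10 in all, crops included, and the job is handed in when it is done.

Besides the shell and the picture viewer there is one more tool, called after "Call:" as a command line: name --argument value ..., lists and objects as JSON in quotes. apply_moves: Moves the arm, as the interface text tells. Its arguments: {"type":"object","properties":{"steps":{"type":"array"},"squeeze":{"type":"number"}},"required":["steps"]}

```bash
mkdir -p pics; ls; cat > h.py <<'E'
import numpy as np, cv2
from workcell import *
def ray(c,uv):
    K=np.array([[c['fx'],0,c['cx']],[0,c['fy'],c['cy']],[0,0,1]])
    p=cv2.undistortPoints(np.array([[uv]],float),K,np.array(c['D'],float))[0,0]
    return np.array([p[0],-p[1],-1.0])
def p3(c,uv,d): return np.array(c['xyz'])+np.array(c['rotation'])@(ray(c,uv)*d)
def pz(c,uv,z):
    r=np.array(c['rotation'])@ray(c,uv); o=np.array(c['xyz']); return o+r*(z-o[2])/r[2]
def dep(D,uv,k=2):
    u,v=int(round(uv[0])),int(round(uv[1])); w=D[max(0,v-k):v+k+1,max(0,u-k):u+k+1]; w=w[w>0]
    return float(np.median(w)) if w.size else 0
def cloud(c,D):
    K=np.array([[c['fx'],0,c['cx']],[0,c['fy'],c['cy']],[0,0,1]])
    vv,uu=np.mgrid[0:D.shape[0],0:D.shape[1]]
    p=cv2.undistortPoints(np.stack([uu,vv],-1).reshape(-1,1,2).astype(float),K,np.array(c['D'],float)).reshape(-1,2)
    r=np.stack([p[:,0],-p[:,1],-np.ones(len(p))],1)*D.reshape(-1,1)
    return (r@np.array(c['rotation']).T+np.array(c['xyz'])).reshape(*D.shape,3)
E
python3 - <<'E'
from h import *
np.set_printoptions(precision=4,suppress=True)
s=state();print(s, pinch_z)
for cam in ['side','top','wrist']:
    P,D=read_camera(cam);c=calibration(cam);np.savez('pics/%s0.npz'%cam,P=P,D=D);cv2.imwrite('pics/%s0.png'%cam,P)
    print(cam,c['xyz'],np.array(c['rotation']).round(3).tolist(),c['fx'])
    if cam=='wrist':continue
    for q in ['hook_top','hook_curl','pail_handle','stand','rail_mark','pstand','tipbox','tuberack','reagent']:
        for r in spot_point(q,cam)[:4]:
            d=dep(D,r['point']);print(q,np.round(r['point'],1),round(r['p'],2),p3(c,r['point'],d) if d else None)
E
python3 -c "
import cv2,numpy as np
a=[cv2.imread('pics/%s0.png'%c) for c in ('side','top')]
cv2.imwrite('pics/a.png',cv2.resize(np.vstack(a),(448,672))[:,:]) if 0 else cv2.imwrite('pics/a.png',cv2.resize(np.hstack(a),(800,300)))"
```

```text
pics
{'time_s': 0.0, 'qpos': array([69.9291, 17.6218, 86.3835, -0.0023, 76.1106, -4.2106]), 'dq': array([-0.0158,  0.0544, -0.0909, -0.0201,  0.0372,  0.0371]), 'joint_efforts': array([ -0.0016, -45.7546, -25.1921,  -0.0003,   0.0132,  -0.    ]), 'eef_pos': array([0.1569, 0.5524, 0.2304]), 'orientation': array([[-0.9619,  0.2733, -0.0007],
       [ 0.2733,  0.9619, -0.0019],
       [ 0.0001, -0.002 , -1.    ]]), 'contact_force': array([-0.29  , -0.4676,  0.5218]), 'moment': array([ 0.0046, -0.001 ,  0.0381]), 'grip_force': 0.0, 'opening': 0.08537788820632769} 0.0187
side [ 0.1995 -1.1388  1.0082] [[0.942, 0.197, -0.273], [-0.336, 0.588, -0.735], [0.016, 0.784, 0.62]] 455.9278113212145
hook_top [231.9 123.5] 0.57 [0.5393 0.2555 0.2643]
hook_curl [287.4 226.3] 0.65 [ 0.6442 -0.0366  0.0016]
hook_curl [228.4 148.9] 0.44 [0.5243 0.2662 0.1585]
pail_handle [330.5 251.5] 0.94 [ 0.6656 -0.3149  0.1266]
pail_handle [281.7 231.3] 0.93 [ 0.6147 -0.0603  0.0067]
pail_handle [212.4 241.7] 0.68 [ 0.3763 -0.0756  0.0416]
pail_handle [296.2 292.6] 0.65 [ 0.5039 -0.4581  0.1667]
stand [289.1 225.6] 
[... 461 characters left out ...]
handle [303.2 223.7] 0.9 [ 0.5555 -0.2476  0.0065]
pail_handle [381.  236.8] 0.89 [ 0.5116 -0.4812  0.0142]
pail_handle [439.  216.5] 0.65 [ 0.5666 -0.6457  0.05  ]
pail_handle [348.5 182.9] 0.63 [ 0.6471 -0.3603  0.1652]
stand [239.5 201.7] 0.95 [ 0.6277 -0.0523 -0.001 ]
rail_mark [223.2 173.5] 0.88 [ 0.643  -0.0394  0.3085]
pstand [134.6 237.5] 0.92 [0.5203 0.2651 0.0086]
tipbox [228.8 283.8] 0.69 [ 0.3793 -0.0252  0.0509]
tuberack [239. 199.] 0.5 [ 0.6365 -0.0506 -0.0026]
tuberack [302.7 223.9] 0.16 [ 0.555  -0.246   0.0064]
reagent [184.1 157.2] 0.6 [0.7451 0.1008 0.0936]
wrist [0.0799 0.5749 0.3745] [[0.274, -0.913, -0.301], [0.962, 0.26, 0.086], [-0.0, -0.313, 0.95]] 305.20016043759966
```

View pics/side0.png

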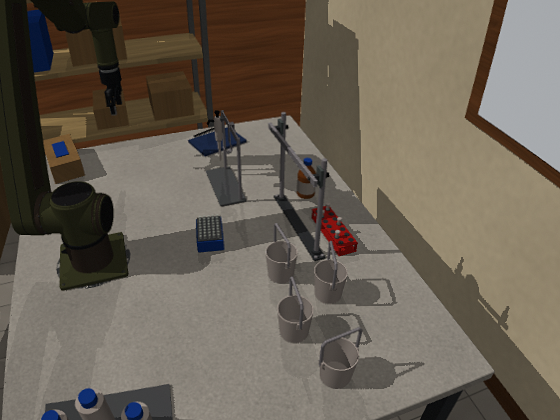

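View pics/top0.png

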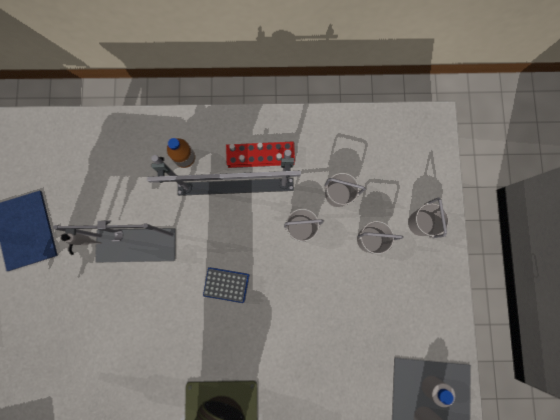

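Side shows four pails: (281,262), (330,280), (295,318), (339,360). In top they are (303,224), (341,190), (375,237), (430,220). The one at side (281,262) / top (303,224) is nearest the base at about 0.6 m, so it should be the one meant. The hook hangs on the pipette stand at top (110,235).

```bash
python3 - <<'E'
from h import *
np.set_printoptions(precision=4,suppress=True)
def line(Q):
    m=Q.mean(0);u=np.linalg.svd(Q-m,full_matrices=False)[2][0];return m,np.degrees(np.arctan2(-u[0]*np.sign(u[1]),u[1]*np.sign(u[1]))),Q.min(0),Q.max(0),len(Q)
C={}
for cam in ['side','top']:
    z=np.load('pics/%s0.npz'%cam);C[cam]=cloud(calibration(cam),z['D']);Q=C[cam].reshape(-1,3)[z['D'].ravel()>0]
    def box(a,b): return Q[np.all((Q>a)&(Q<b),1)]
    R=box([.55,-.25,.295],[.68,.2,.325]); print(cam,'rail',line(R), np.percentile(R,[5,50,95],axis=0))
    R=box([.45,.12,.25],[.6,.42,.29]); print('pbar',line(R),np.percentile(R,[5,50,95],axis=0))
    for x,y in [(.555,-.25),(.647,-.36),(.51,-.48),(.57,-.645)]:
        H=box([x-.09,y-.09,.148],[x+.09,y+.09,.19]); B=box([x-.09,y-.09,.08],[x+.09,y+.09,.1])
        print('handle',line(H) if len(H)>2 else 0,'rim',(B.min(0)+B.max(0))/2)
z=np.load('pics/side0.npz');z2=np.load('pics/top0.npz')
a=cv2.resize(z['P'][95:215,190:290],None,fx=5,fy=5,interpolation=cv2.INTER_CUBIC)
b=cv2.resize(z2['P'][160:260,250:330],(480,600),interpolation=cv2.INTER_CUBIC)
cv2.imwrite('pics/crop1.png',np.hstack([a[:600],b])[:, :].copy()[:, :800])
E
```

```text
side rail (array([ 0.6449, -0.0656,  0.3082]), np.float64(1.0462318087090914), array([ 0.6265, -0.2235,  0.295 ]), array([0.68  , 0.133 , 0.3249]), 625) [[ 0.632  -0.213   0.2968]
 [ 0.6397 -0.0811  0.3097]
 [ 0.6713  0.1093  0.3182]]
pbar (array([0.5244, 0.2787, 0.2602]), np.float64(5.961222139099097), array([0.4916, 0.1454, 0.2503]), array([0.5456, 0.3739, 0.2819]), 191) [[0.4988 0.1526 0.2511]
 [0.529  0.2977 0.26  ]
 [0.5414 0.361  0.2761]]
handle (array([ 0.5439, -0.2469,  0.1663]), np.float64(3.640987047877212), array([ 0.5373, -0.2939,  0.1492]), array([ 0.5514, -0.1865,  0.1734]), 99) rim [ 0.5713 -0.2644  0.09  ]
handle (array([ 0.6445, -0.3673,  0.166 ]), np.float64(-15.588925145466318), array([ 0.63  , -0.411 ,  0.1483]), array([ 0.6617, -0.3087,  0.1739]), 102) rim [ 0.6273 -0.3412  0.0899]
handle (array([ 0.5044, -0.4575,  0.1667]), np.float64(-5.433979170054942), array([ 0.4966, -0.5043,  0.1482]), array([ 0.5134, -0.4003,  0.1735]), 123) rim [ 0.518  -0.4849  0.09  ]
handle (array([ 0.5533, -0.6112,  0.1659]), np.float64(-84.9945913041706), array([ 0.5022, -0.6179,  0.
[... 558 characters left out ...]
,  0.1654]), np.float64(3.517487902976808), array([ 0.5368, -0.2894,  0.1496]), array([ 0.5499, -0.1844,  0.1715]), 119) rim [ 0.5712 -0.2627  0.09  ]
handle (array([ 0.6465, -0.3554,  0.1654]), np.float64(-16.164517173185654), array([ 0.6297, -0.4064,  0.1509]), array([ 0.6637, -0.3039,  0.1721]), 119) rim [ 0.6257 -0.3372  0.0899]
handle (array([ 0.5052, -0.4459,  0.1655]), np.float64(-5.716649756348652), array([ 0.4966, -0.5027,  0.149 ]), array([ 0.5142, -0.3955,  0.1715]), 122) rim [ 0.5204 -0.4832  0.0891]
handle (array([ 0.5522, -0.6059,  0.1653]), np.float64(-84.82512625665278), array([ 0.5008, -0.614 ,  0.1496]), array([ 0.6072, -0.5979,  0.1729]), 129) rim [ 0.554  -0.6066  0.09  ]
```

View pics/crop1.png

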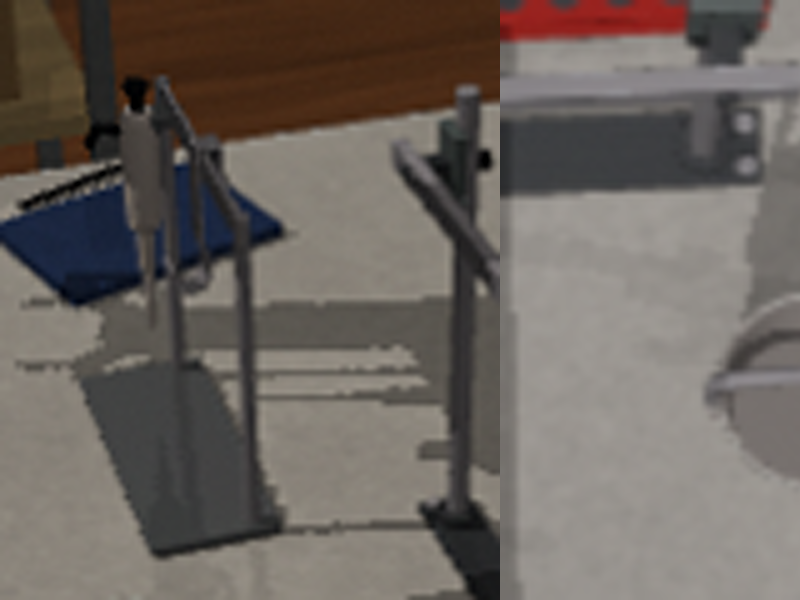

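```bash
cat >> h.py <<'E'
from scipy.spatial.transform import Rotation as Ro
def Rt(psi,t):
    psi,t=np.radians([psi,t]);y=np.array([-np.sin(psi),np.cos(psi),0]);z=np.array([np.sin(t)*np.cos(psi),np.sin(t)*np.sin(psi),-np.cos(t)])
    return np.stack([np.cross(y,z),y,z],1)
def delta(pos,R,s=None):
    s=s or state(); w=Ro.from_matrix(R@np.array(s['orientation']).T).as_rotvec()
    return np.round(np.array(pos)-s['eef_pos'],4),np.round(w,4)
np.set_printoptions(precision=4,suppress=True)
E
python3 - <<'E'
from h import *
for cam in ['side','top']:
    z=np.load('pics/%s0.npz'%cam);Q=cloud(calibration(cam),z['D']).reshape(-1,3)[z['D'].ravel()>0]
    def box(a,b): return Q[np.all((Q>a)&(Q<b),1)]
    H=box([.42,.17,.13],[.58,.30,.245]);print(cam,H[np.argsort(H[:,2])][::max(1,len(H)//25)])
    T=box([.42,.17,.262],[.58,.30,.29]);print(T)
    for nm,R in (('bar',box([.49,.16,.254],[.56,.33,.262])),('rail',box([.6,-.12,.306],[.68,.09,.316]))):
        p=np.polyfit(R[:,1],R[:,0],1);e=R[:,0]-np.polyval(p,R[:,1]);print(nm,len(R),'x=%.3f*y+%.4f'%tuple(p),np.percentile(e,[5,95]),np.percentile(R[:,2],[5,50,95]))
print(delta([.38,.25,.20],Rt(5.5,40)))
E
```

```text
side [[0.5225 0.2524 0.1494]
 [0.5142 0.2488 0.1531]
 [0.5254 0.2481 0.1556]
 [0.5217 0.2483 0.1562]
 [0.5114 0.2513 0.1564]
 [0.5349 0.2556 0.1578]
 [0.5309 0.2544 0.1593]
 [0.5289 0.2466 0.1599]
 [0.5292 0.2612 0.1642]
 [0.5303 0.2651 0.166 ]
 [0.5076 0.2488 0.1669]
 [0.5303 0.2639 0.1708]
 [0.5038 0.2618 0.1728]
 [0.5301 0.2485 0.1752]
 [0.5059 0.2546 0.1764]
 [0.5314 0.2523 0.1812]
 [0.5259 0.2578 0.1915]
 [0.5279 0.2508 0.1949]
 [0.5254 0.2677 0.2026]
 [0.5253 0.2665 0.2073]
 [0.5247 0.2629 0.2134]
 [0.5287 0.2501 0.2154]
 [0.5253 0.25   0.2201]
 [0.5294 0.2516 0.2225]
 [0.5252 0.2482 0.229 ]
 [0.5291 0.2486 0.2321]
 [0.5252 0.2467 0.2377]
 [0.5301 0.2239 0.2408]
 [0.5437 0.2474 0.2421]
 [0.5296 0.2482 0.2441]]
[[0.5326 0.2984 0.2621]
 [0.5308 0.2769 0.2649]
 [0.5312 0.264  0.2673]
 [0.5353 0.2662 0.2655]
 [0.5401 0.2711 0.2623]
 [0.5421 0.2645 0.2653]
 [0.5451 0.2622 0.2659]
 [0.5272 0.2631 0.2645]
 [0.5311 0.2646 0.2631]
 [0.5339 0.2613 0.2642]
 [0.5351 0.2512 0.269 ]
 [0.5399 0.2565 0.2656]
 [0.5432 0.2551 0.2658]
 [0.526  0.2586 0.263 ]
 [0.5273 0.249  0.2675]
 [0.5314 0.251
[... 1529 characters left out ...]
2523 0.2645]
 [0.5309 0.27   0.262 ]
 [0.5305 0.266  0.2658]
 [0.5308 0.2649 0.2627]
 [0.5306 0.2551 0.2632]
 [0.5306 0.253  0.2626]
 [0.5306 0.2484 0.2621]
 [0.528  0.2656 0.2665]
 [0.5283 0.2647 0.263 ]
 [0.5283 0.2623 0.2629]
 [0.5282 0.2573 0.2635]
 [0.5259 0.2692 0.2635]
 [0.5258 0.264  0.2642]
 [0.5257 0.2571 0.2636]
 [0.5258 0.2527 0.2626]
 [0.5235 0.2689 0.2637]
 [0.5232 0.2656 0.2659]
 [0.5234 0.2643 0.2633]
 [0.5232 0.2566 0.2646]
 [0.5231 0.2541 0.2649]
 [0.5231 0.2517 0.2649]]
bar 193 x=0.003*y+0.5282 [-0.0046  0.0093] [0.2556 0.2588 0.2617]
rail 382 x=-0.030*y+0.6371 [-0.0046  0.0047] [0.3066 0.3091 0.312 ]
(array([ 0.2228, -0.3031, -0.0313]), array([-0.0634, -0.6992,  0.3575]))
```

```bash
python3 - <<'E'
from h import *
print(delta([.465,.255,.22],Rt(3,40)))
E
```

```text
(array([ 0.3078, -0.2981, -0.0113]), array([-0.0786, -0.6968,  0.3157]))
```

Call:
apply_moves --steps '[[[0.04,-0.04,0,-0.01,-0.087,0.04,0.0854],[0.07,-0.07,0,-0.02,-0.174,0.08,0.0854],[0.1,-0.1,0,-0.03,-0.261,0.12,0.0854],[0.135,-0.135,0,-0.04,-0.348,0.16,0.0854],[0.17,-0.17,0,-0.05,-0.435,0.2,0.0854],[0.205,-0.2,-0.005,-0.06,-0.53,0.24,0.0854],[0.24,-0.235,-0.01,-0.07,-0.62,0.28,0.0854],[0.275,-0.265,-0.01,-0.079,-0.697,0.316,0.0854],[0.308,-0.298,-0.011,-0.079,-0.697,0.316,0.0854],[0.308,-0.298,-0.011,-0.079,-0.697,0.316,0.0854]]]'

```text
time_s: 2.05
eef_pos: [0.4676, 0.2488, 0.2199]
orientation: [[-0.765, -0.042, 0.642], [-0.034, 0.999, 0.025], [-0.643, -0.003, -0.766]]
contact_force: [0.3, 0.6, 0.3]
opening: 0.0851
grip_force: 0.0
```

```bash
python3 - <<'E'
from h import *
s=state();print(s['time_s'],s['eef_pos'],s['orientation'],s['qpos'])
c=calibration('wrist');P,D=read_camera('wrist');cv2.imwrite('pics/w1.png',P);np.savez('pics/w1.npz',P=P,D=D)
for q in ['hook_top','hook_curl']: print(q,[(np.round(r['point'],1),round(r['p'],2),p3(c,r['point'],dep(D,r['point']))) for r in spot_point(q,'wrist')])
Q=cloud(c,D).reshape(-1,3)[D.ravel()>0]
def box(a,b): return Q[np.all((Q>a)&(Q<b),1)]
for z in np.arange(.14,.27,.008):
    H=box([.48,.22,z],[.56,.30,z+.008])
    if len(H): print(round(z,3),len(H),np.percentile(H[:,:2],[3,50,97],axis=0).ravel(), np.polyfit(H[:,1],H[:,0],1)[0])
E
```

```text
2.05 [0.4676 0.2488 0.2199] [[-0.7655 -0.0423  0.6421]
 [-0.0343  0.9991  0.025 ]
 [-0.6426 -0.0029 -0.7662]] [ 38.9399   4.848  120.9082 -50.1332  30.0295 -14.4834]
hook_top [(array([285.4, 362. ]), 0.67, array([0.5229, 0.2576, 0.2601]))]
hook_curl [(array([281.5, 215.6]), 0.72, array([0.501 , 0.2546, 0.1689]))]
0.148 82 [0.5054 0.2483 0.5075 0.2579 0.5096 0.2673] 0.01959694430566765
0.156 342 [0.5015 0.248  0.5048 0.2575 0.5285 0.2674] -0.007098337919969406
0.164 536 [0.5002 0.2481 0.5026 0.2578 0.5285 0.2672] 0.010449040441149096
0.172 235 [0.5031 0.2481 0.5272 0.2581 0.5285 0.2673] 0.060101167762234405
0.18 222 [0.5227 0.2481 0.5245 0.2577 0.5263 0.2672] -0.017477768939246567
0.188 285 [0.522  0.2481 0.5231 0.2576 0.5243 0.2672] 0.009092563222886249
0.196 295 [0.522  0.2482 0.5232 0.2576 0.5246 0.2674] 0.005813625384083932
0.204 309 [0.522  0.2484 0.5231 0.2581 0.5243 0.2672] 0.00027202929035591647
0.212 333 [0.5221 0.2484 0.5232 0.2579 0.5245 0.2676] 0.004709078043404615
0.22 346 [0.522  0.2484 0.5231 0.2579 0.5243 0.2672] -0.0028484757524058026
0.228 383 [0.522  0.2485 0.5232 0.2583 0.5244 0.2677] -0.04480488878236707
0.236 859 [0.5221 0.2233 0.5261 0.2582 0.5283 0.2962] 0.0031234812450863874
0.244 1648 [0.5224 0.2224 0.5269 0.2588 0.5284 0.2976] 0.00044021565659125043
0.252 1750 [0.5224 0.2224 0.5269 0.2592 0.5285 0.2976] 0.0005760831282211161
0.26 235 [0.5218 0.237  0.5238 0.2549 0.5321 0.2981] 0.023929330885902652
```

View pics/w1.png

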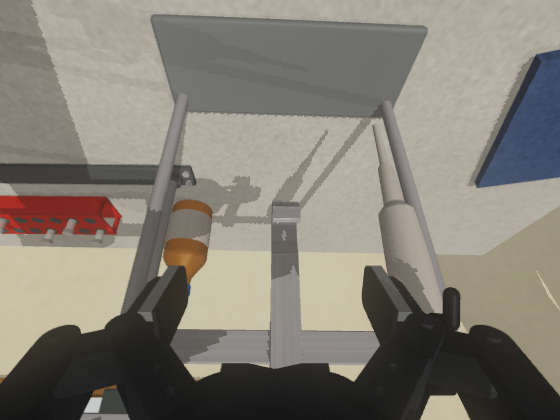

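The wrist picture (upside down) shows the hook at (285,285) with its curl at (285,212), hanging upright with no yaw, and the pipette to the right at (400,230).

```bash
python3 - <<'E'
from h import *
s=state();print(s['time_s'],s['eef_pos'],s['dq'])
print(delta([.5295,.2578,.1427],Rt(0,40)))
E
```

```text
2.2 [0.4656 0.2549 0.2207] [ 2.8032  0.0745 -0.1543 -0.0351  0.0458 -0.1406]
(array([ 0.0639,  0.0029, -0.078 ]), array([-0.0006,  0.0007, -0.0506]))
```

Call:
apply_moves --steps '[[[0.005,0.003,-0.006,0,0,-0.05,0.055],[0.01,0.003,-0.012,0,0,-0.05,0.055],[0.02,0.003,-0.024,0,0,-0.05,0.055],[0.032,0.003,-0.039,0,0,-0.05,0.055],[0.044,0.003,-0.054,0,0,-0.05,0.055],[0.056,0.003,-0.068,0,0,-0.05,0.055],[0.064,0.003,-0.078,0,0,-0.05,0.055],[0.064,0.003,-0.078,0,0,-0.05,0.055],[0.064,0.003,-0.078,0,0,-0.05,0.02],[0.064,0.003,-0.078,0,0,-0.05,0.0]]]' --squeeze 80

```text
time_s: 3.2
eef_pos: [0.5286, 0.259, 0.1427]
orientation: [[-0.766, -0.004, 0.643], [-0.003, 1.0, 0.003], [-0.643, -0.0, -0.766]]
contact_force: [0.5, 0.3, -0.1]
opening: 0.0269
grip_force: 0.0
```

Call:
apply_moves --steps '[[[0,0,0,0,0,0,0.0],[0,0,0,0,0,0,0],[0,0,0,0,0,0,0],[0,0,0,0,0,0,0],[0,0,0.002,0,0,0,0],[0,0,0.005,0,0,0,0],[0,0,0.01,0,0,0,0],[0,0,0.018,0,0,0,0],[0,0,0.028,0,0,0,0],[0,0,0.038,0,0,0,0]]]'

```text
time_s: 4.2
eef_pos: [0.5284, 0.2572, 0.1798]
orientation: [[-0.767, -0.001, 0.641], [-0.002, 1.0, -0.0], [-0.641, -0.002, -0.767]]
contact_force: [0.1, -1.4, -1.7]
opening: 0.0183
grip_force: 78.0
```

Call:
apply_moves --steps '[[[0,0,0.008,0,0,0,0],[-0.005,0,0.008,0,0,0,0],[-0.02,0,0.008,0,0,0,0],[-0.045,0,0.01,0,0,0,0],[-0.07,-0.01,0.015,0,0,0,0],[-0.09,-0.04,0.025,0,0,0,0],[-0.09,-0.08,0.035,0,0,0,0],[-0.08,-0.12,0.045,0,0,0.01,0],[-0.06,-0.16,0.055,0,0,0.02,0],[-0.04,-0.2,0.055,0,0,0.026,0]]]'

```text
time_s: 5.2
eef_pos: [0.4614, 0.1098, 0.2256]
orientation: [[-0.776, -0.024, 0.63], [-0.018, 1.0, 0.016], [-0.63, 0.001, -0.776]]
contact_force: [-0.5, 0.4, -1.8]
opening: 0.0189
grip_force: 78.3
```

Call:
apply_moves --steps '[[[0.015,-0.03,0,0,0,0,0],[0.03,-0.06,0,0,0,0,0],[0.045,-0.08,0,0,0,0,0],[0.055,-0.092,0,0,0,0,0],[0.06,-0.097,0,0,0,0,0],[0.06,-0.097,0,0,0,0,0],[0.06,-0.097,0,0,0,0,0],[0.06,-0.097,0,0,0,0,0],[0.06,-0.097,0,0,0,0,0],[0.06,-0.097,0,0,0,0,0]]]'

```text
time_s: 6.2
eef_pos: [0.5212, 0.015, 0.225]
orientation: [[-0.777, -0.026, 0.629], [-0.019, 1.0, 0.017], [-0.63, 0.001, -0.777]]
contact_force: [0.6, -0.3, -0.0]
opening: 0.0186
grip_force: 78.3
```

```bash
python3 - <<'E'
from h import *
s=state();print(s['time_s'],s['eef_pos'],s['orientation'],s['contact_force'],s['moment'],s['opening'])
x,y,z=s['eef_pos']
im=[]
for cam in ['wrist','side','top']:
    c=calibration(cam);P,D=read_camera(cam);np.savez('pics/%s2.npz'%cam,P=P,D=D)
    Q=cloud(c,D).reshape(-1,3)[D.ravel()>0]
    def box(a,b): return Q[np.all((Q>a)&(Q<b),1)]
    print(cam)
    for zz in np.arange(z+.02,z+.125,.008):
        H=box([x-.05,y-.03,zz],[x+.018,y+.03,zz+.008])
        if len(H)>4: print(round(zz,3),len(H),np.percentile(H[:,:2],[3,50,97],axis=0).ravel())
    R=box([x-.01,y-.12,.29],[x+.09,y+.12,.325]);R=R[abs(R[:,1]-y)>.03]
    t=R[R[:,2]>.303]
    if len(R)>20: p=np.polyfit(R[:,1],R[:,0],1);e=R[:,0]-np.polyval(p,R[:,1]);print('rail',len(R),p,np.percentile(e,[5,50,95]),'z',np.percentile(R[:,2],[5,50,95]))
    if cam=='wrist':cv2.imwrite('pics/w2.png',P)
E
```

```text
6.2 [0.5212 0.015  0.225 ] [[-0.7768 -0.0256  0.6293]
 [-0.019   0.9997  0.0172]
 [-0.6295  0.0014 -0.777 ]] [ 0.631  -0.283  -0.0314] [-0.0175  0.379   0.0065] 0.018590292981180492
wrist
0.245 2148 [ 0.4827 -0.0064  0.4941  0.0141  0.5214  0.0338]
0.253 3247 [ 0.4775 -0.0128  0.4863  0.0162  0.5216  0.0434]
0.261 2259 [ 0.4747 -0.0142  0.4846  0.0175  0.52    0.0444]
0.269 679 [ 0.4755 -0.0144  0.5153  0.0186  0.5179  0.0448]
side
0.245 28 [ 0.5022 -0.0094  0.5181 -0.0032  0.5256  0.0267]
0.253 19 [ 0.508  -0.0083  0.5139  0.0067  0.5262  0.0291]
0.261 7 [ 0.5071 -0.0039  0.5109  0.0044  0.5254  0.0282]
0.269 12 [ 0.5018 -0.0046  0.5123  0.0054  0.5235  0.0398]
0.277 19 [ 0.4864 -0.0077  0.5187  0.0044  0.5236  0.0239]
0.285 24 [ 0.4779 -0.0106  0.494   0.0037  0.523   0.0284]
0.293 24 [ 0.4774 -0.0103  0.4892  0.0035  0.5235  0.0341]
0.301 20 [ 0.4739 -0.01    0.4831 -0.0019  0.5233  0.0261]
0.309 19 [ 0.4732 -0.008   0.4793  0.0069  0.5246  0.0261]
0.317 18 [ 0.4717 -0.0095  0.5191  0.0086  0.5307  0.0251]
0.325 14 [0.5198 0.0002 0.5276 0.0107 0.5384 0.0231]
0.333 13 [0.5199 0.0043 0.5333 0.0123 0.5384 0.0198]
0.341 20 [0.5199 0.0045 0.5267 0.0116 0.5378 0.0249]
0.349 8 [0.5243 0.0002 0.531  0.007  0.5373 0.0105]
top
0.245 41 [ 0.4925 -0.0044  0.5112  0.0161  0.5185  0.037 ]
0.253 32 [ 0.4836 -0.0071  0.5036  0.025   0.5143  0.0301]
0.261 57 [ 0.4808 -0.0131  0.496  -0.0006  0.5056  0.0447]
0.269 41 [ 0.4816 -0.0107  0.4954  0.0035  0.5165  0.0432]
0.277 18 [ 0.4811 -0.006   0.4921  0.0247  0.5159  0.0334]
0.285 31 [ 0.4769 -0.0064  0.4889  0.0091  0.5178  0.0353]
0.293 61 [ 0.4719 -0.0106  0.4816  0.0109  0.5165  0.0356]
0.301 33 [ 0.4717 -0.005   0.4768  0.0119  0.5161  0.0325]
0.309 21 [ 0.4712 -0.0027  0.4736  0.0075  0.5181  0.0323]
0.317 11 [0.4713 0.0064 0.5166 0.0164 0.5305 0.0264]
0.333 13 [0.5168 0.0056 0.5171 0.0105 0.5362 0.0231]
0.341 81 [0.5183 0.007  0.5273 0.016  0.5363 0.0249]
```

Call:
apply_moves --steps '[[[0.01,-0.02,0.008,0,-0.012,0,0],[0.03,-0.045,0.013,0,-0.012,0,0],[0.055,-0.055,0.013,0,-0.012,0,0],[0.08,-0.055,0.013,0,-0.012,0,0],[0.095,-0.055,0.013,0,-0.012,0,0],[0.1,-0.055,0.013,0,-0.012,0,0],[0.1,-0.055,0.013,0,-0.012,0,0],[0.1,-0.055,0.013,0,-0.012,0,0],[0.1,-0.055,0.013,0,-0.012,0,0],[0.1,-0.055,0.013,0,-0.012,0,0]]]'

```text
time_s: 7.35
eef_pos: [0.621, -0.0406, 0.2382]
orientation: [[-0.769, -0.024, 0.639], [-0.018, 1.0, 0.016], [-0.639, 0.001, -0.769]]
contact_force: [-0.3, 0.5, -0.6]
opening: 0.0186
grip_force: 78.4
```

```bash
python3 - <<'E'
from h import *
s=state();print(s['time_s'],s['eef_pos'],s['orientation'],s['contact_force'],s['moment'],s['opening'])
x,y,z=s['eef_pos']
im=[]
for cam,b in [('side',(110,210,250,370)),('top',(130,230,180,300))]:
    P,D=read_camera(cam);np.savez('pics/%s3.npz'%cam,P=P,D=D);im.append(cv2.resize(P[b[0]:b[1],b[2]:b[3]],(399,330),interpolation=cv2.INTER_CUBIC))
    Q=cloud(calibration(cam),D).reshape(-1,3)[D.ravel()>0]
    H=Q[(abs(Q[:,1]-y)<.02)&(Q[:,2]>.325)&(Q[:,2]<.37)&(abs(Q[:,0]-x)<.03)]
    print(len(H),H[np.argsort(H[:,2])][::max(1,len(H)//12)])
    R=Q[(abs(Q[:,1]-y)<.1)&(abs(Q[:,1]-y)>.02)&(abs(Q[:,2]-.308)<.02)&(abs(Q[:,0]-.645)<.018)]
    p=np.polyfit(R[:,1],R[:,0],1);e=R[:,0]-np.polyval(p,R[:,1]);print('rail x at y',np.polyval(p,y),p[0],np.percentile(e,[5,50,95]),np.percentile(R[:,2],[50,90,95]))
cv2.imwrite('pics/v3.png',np.hstack(im))
E
```

```text
7.35 [ 0.621  -0.0406  0.2382] [[-0.7691 -0.0243  0.6387]
 [-0.0179  0.9997  0.0165]
 [-0.6389  0.0012 -0.7693]] [-0.3494  0.5098 -0.589 ] [ 0.007   0.3801 -0.04  ] 0.01856525094432626
97 [[ 0.6173 -0.0448  0.3259]
 [ 0.6191 -0.0481  0.3307]
 [ 0.6179 -0.0512  0.3361]
 [ 0.6166 -0.0375  0.3389]
 [ 0.629  -0.0374  0.3435]
 [ 0.6344 -0.0395  0.347 ]
 [ 0.6155 -0.0397  0.3504]
 [ 0.6179 -0.05    0.3521]
 [ 0.6308 -0.0481  0.3588]
 [ 0.6245 -0.0483  0.36  ]
 [ 0.6354 -0.0357  0.3615]
 [ 0.6194 -0.0451  0.3625]
 [ 0.629  -0.0444  0.3638]]
rail x at y 0.6372395477374406 -0.027683210488794328 [-0.0035 -0.0011  0.0067] [0.31   0.3136 0.3146]
111 [[ 0.6394 -0.0482  0.3279]
 [ 0.6148 -0.0353  0.334 ]
 [ 0.6149 -0.0478  0.3436]
 [ 0.6152 -0.0334  0.3533]
 [ 0.6167 -0.0492  0.3557]
 [ 0.6302 -0.0404  0.3568]
 [ 0.6234 -0.0383  0.3571]
 [ 0.6233 -0.0361  0.3575]
 [ 0.6323 -0.0317  0.3581]
 [ 0.6253 -0.0384  0.3584]
 [ 0.6296 -0.0473  0.359 ]
 [ 0.6318 -0.0408  0.3596]
 [ 0.6292 -0.0432  0.3611]]
rail x at y 0.6372198580440117 -0.028334214566242695 [-0.0039 -0.0008  0.0057] [0.3082 0.311  0.3116]
```

View pics/v3.png

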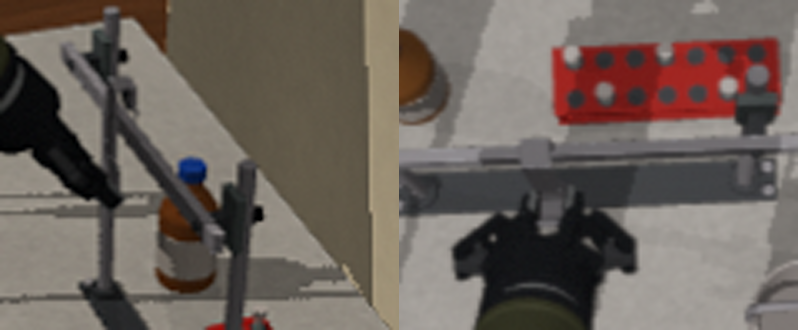

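Call:
apply_moves --steps '[[[0.002,0,0,0,0,0,0],[0.004,0,0,0,0,0,0],[0.006,0,0,0,0,0,0],[0.007,0,0,0,0,0,0],[0.008,0,0,0,0,0,0],[0.009,0,0,0,0,0,0],[0.0095,0,0,0,0,0,0],[0.01,0,0,0,0,0,0],[0.01,0,0,0,0,0,0],[0.01,0,0,0,0,0,0]]]'

```text
time_s: 8.45
eef_pos: [0.6318, -0.0409, 0.2382]
orientation: [[-0.769, -0.024, 0.639], [-0.018, 1.0, 0.016], [-0.639, 0.001, -0.769]]
contact_force: [0.6, -0.1, -0.5]
opening: 0.0186
grip_force: 78.4
```

Call:
apply_moves --steps '[[[0.0005,0,0,0,0,0,0],[0.001,0,0,0,0,0,0],[0.0015,0,0,0,0,0,0],[0.002,0,0,0,0,0,0],[0.002,0,0,0,0,0,0],[0.002,0,0,0,0,0,0],[0.002,0,0,0,0,0,0],[0.002,0,0,0,0,0,0],[0.002,0,0,0,0,0,0],[0.002,0,0,0,0,0,0]]]'

```text
time_s: 9.45
eef_pos: [0.6338, -0.0409, 0.2383]
orientation: [[-0.769, -0.024, 0.639], [-0.018, 1.0, 0.016], [-0.639, 0.001, -0.769]]
contact_force: [0.1, -0.3, -0.6]
opening: 0.0187
grip_force: 78.4
```

Call:
apply_moves --steps '[[[0.0005,0,0,0,0,0,0],[0.001,0,0,0,0,0,0],[0.0015,0,0,0,0,0,0],[0.002,0,0,0,0,0,0],[0.002,0,0,0,0,0,0],[0.002,0,0,0,0,0,0],[0.002,0,0,0,0,0,0],[0.002,0,0,0,0,0,0],[0.002,0,0,0,0,0,0],[0.002,0,0,0,0,0,0]]]'

```text
time_s: 10.45
eef_pos: [0.6358, -0.041, 0.2383]
orientation: [[-0.769, -0.024, 0.639], [-0.018, 1.0, 0.016], [-0.639, 0.001, -0.769]]
contact_force: [-0.6, -0.8, -1.2]
opening: 0.0187
grip_force: 78.4
```

```bash
python3 - <<'E'
from h import *
s=state();print(s['eef_pos'],s['contact_force'],s['moment'])
E
```

```text
[ 0.6358 -0.041   0.2383] [-0.6116 -0.7618 -1.1692] [0.0088 0.4181 0.0539]
```

Call:
apply_moves --steps '[[[0.0005,0,0,0,0,0,0],[0.001,0,0,0,0,0,0],[0.0015,0,0,0,0,0,0],[0.0015,0,0,0,0,0,0],[0.0015,0,0,0,0,0,0],[0.0015,0,0,0,0,0,0],[0.0015,0,0,0,0,0,0],[0.0015,0,0,0,0,0,0],[0.0015,0,0,0,0,0,0],[0.0015,0,0,0,0,0,0]]]'

```text
time_s: 11.45
eef_pos: [0.6363, -0.0408, 0.2378]
orientation: [[-0.77, -0.024, 0.638], [-0.018, 1.0, 0.016], [-0.638, 0.001, -0.77]]
contact_force: [-6.2, -1.3, 1.6]
opening: 0.0187
grip_force: 79.1
```

```bash
python3 - <<'E'
from h import *
s=state();print(s['eef_pos'],s['contact_force'],s['moment'])
E
```

```text
[ 0.6363 -0.0408  0.2378] [-6.1954 -1.3198  1.6452] [-0.0438  0.552   0.0346]
```

Call:
apply_moves --steps '[[[-0.0012,0,0,0,0,0,0],[-0.0012,0,-0.003,0,0,0,0],[-0.0012,0,-0.006,0,0,0,0],[-0.0012,0,-0.009,0,0,0,0],[-0.0012,0,-0.012,0,0,0,0],[-0.0012,0,-0.014,0,0,0,0],[-0.0012,0,-0.015,0,0,0,0],[-0.0012,0,-0.016,0,0,0,0],[-0.0012,0,-0.016,0,0,0,0],[-0.0012,0,-0.016,0,0,0,0]]]' --squeeze 120

```text
time_s: 12.45
eef_pos: [0.636, -0.0409, 0.222]
orientation: [[-0.769, -0.024, 0.639], [-0.018, 1.0, 0.016], [-0.639, 0.001, -0.769]]
contact_force: [-2.3, -0.9, -1.4]
opening: 0.0178
grip_force: 117.1
```

Call:
apply_moves --steps '[[[0,0,-0.001,0,0,0,0],[0,0,-0.002,0,0,0,0],[0,0,-0.003,0,0,0,0],[0,0,-0.0035,0,0,0,0],[0,0,-0.004,0,0,0,0],[0,0,-0.004,0,0,0,0],[0,0,-0.004,0,0,0,0],[0,0,-0.004,0,0,0,0],[0,0,-0.004,0,0,0,0],[0,0,-0.004,0,0,0,0]]]'

```text
time_s: 13.45
eef_pos: [0.6361, -0.0409, 0.2182]
orientation: [[-0.769, -0.024, 0.639], [-0.018, 1.0, 0.016], [-0.639, 0.001, -0.769]]
contact_force: [-2.8, -0.9, -0.1]
opening: 0.0173
grip_force: 117.1
```

Call:
apply_moves --steps '[[[0,0,-0.001,0,0,0,0],[0,0,-0.002,0,0,0,0],[0,0,-0.003,0,0,0,0],[0,0,-0.0035,0,0,0,0],[0,0,-0.004,0,0,0,0],[0,0,-0.004,0,0,0,0],[0,0,-0.004,0,0,0,0],[0,0,-0.004,0,0,0,0],[0,0,-0.004,0,0,0,0],[0,0,-0.004,0,0,0,0]]]'

```text
time_s: 14.45
eef_pos: [0.6361, -0.0409, 0.2141]
orientation: [[-0.769, -0.024, 0.639], [-0.018, 1.0, 0.016], [-0.639, 0.001, -0.769]]
contact_force: [-2.5, -0.7, -0.8]
opening: 0.0177
grip_force: 117.1
```

```bash
python3 - <<'E'
from h import *
s=state();print(s['eef_pos'],s['contact_force'],s['moment'])
E
```

```text
[ 0.6361 -0.0409  0.2141] [-2.461  -0.7058 -0.844 ] [0.0115 0.4538 0.0382]
```

Call:
apply_moves --steps '[[[0,0,-0.001,0,0,0,0],[0,0,-0.002,0,0,0,0],[0,0,-0.003,0,0,0,0],[0,0,-0.0035,0,0,0,0],[0,0,-0.004,0,0,0,0],[0,0,-0.004,0,0,0,0],[0,0,-0.004,0,0,0,0],[0,0,-0.004,0,0,0,0],[0,0,-0.004,0,0,0,0],[0,0,-0.004,0,0,0,0]]]'

```text
time_s: 15.45
eef_pos: [0.6365, -0.0411, 0.2107]
orientation: [[-0.768, -0.024, 0.64], [-0.018, 1.0, 0.016], [-0.64, 0.001, -0.768]]
contact_force: [-3.8, 0.8, 4.7]
opening: 0.0175
grip_force: 117.3
```

Call:
apply_moves --steps '[[[0,0,-0.001,0,0,0,0],[0,0,-0.002,0,0,0,0],[0,0,-0.003,0,0,0,0],[0,0,-0.004,0,0,0,0],[0,0,-0.0045,0,0,0,0],[0,0,-0.005,0,0,0,0],[0,0,-0.005,0,0,0,0],[0,0,-0.005,0,0,0,0],[0,0,-0.005,0,0,0,0],[0,0,-0.005,0,0,0,0]]]'

```text
time_s: 16.45
eef_pos: [0.637, -0.0413, 0.2065]
orientation: [[-0.767, -0.024, 0.641], [-0.018, 1.0, 0.015], [-0.641, 0.0, -0.767]]
contact_force: [-5.0, 0.3, 8.0]
opening: 0.0176
grip_force: 117.6
```

```bash
python3 - <<'E'
from h import *
s=state();print(s['eef_pos'],s['contact_force'],s['moment'])
E
```

```text
[ 0.637  -0.0413  0.2065] [-5.0189  0.2779  7.9622] [ 0.0461 -0.2013  0.0596]
```

Call:
apply_moves --steps '[[[-0.0005,0,-0.001,0,0,0,0],[-0.0008,0,-0.002,0,0,0,0],[-0.0008,0,-0.003,0,0,0,0],[-0.0008,0,-0.004,0,0,0,0],[-0.0008,0,-0.005,0,0,0,0],[-0.0008,0,-0.006,0,0,0,0],[-0.0008,0,-0.006,0,0,0,0],[-0.0008,0,-0.006,0,0,0,0],[-0.0008,0,-0.006,0,0,0,0],[-0.0008,0,-0.006,0,0,0,0]]]'

```text
time_s: 17.45
eef_pos: [0.6352, -0.041, 0.1989]
orientation: [[-0.769, -0.024, 0.638], [-0.018, 1.0, 0.016], [-0.639, 0.001, -0.769]]
contact_force: [0.9, -1.3, 0.1]
opening: 0.0177
grip_force: 117.1
```

```bash
python3 - <<'E'
from h import *
s=state();print(s['eef_pos'],s['contact_force'],s['moment'])
E
```

```text
[ 0.6352 -0.041   0.1989] [ 0.9427 -1.2578  0.0578] [-0.1009  0.2952 -0.071 ]
```

```bash
python3 - <<'E'
from h import *
s=state();x,y,z=s['eef_pos']
im=[]
for cam,b in [('side',(130,190,265,337)),('top',(140,220,190,287)),('wrist',(0,420,0,560))]:
    P,D=read_camera(cam);np.savez('pics/%s4.npz'%cam,P=P,D=D);im.append(cv2.resize(P[b[0]:b[1],b[2]:b[3]],(400,300),interpolation=cv2.INTER_CUBIC))
    Q=cloud(calibration(cam),D).reshape(-1,3)[D.ravel()>0]
    H=Q[(abs(Q[:,1]-y)<.012)&(Q[:,2]>.3)&(Q[:,2]<.36)&(abs(Q[:,0]-.64)<.03)]
    print(cam,len(H),H[np.argsort(H[:,2])][::max(1,len(H)//14)])
    R=Q[(abs(Q[:,1]-y)<.1)&(abs(Q[:,1]-y)>.02)&(abs(Q[:,2]-.308)<.02)&(abs(Q[:,0]-.645)<.018)]
    if len(R):print(np.percentile(R[:,2],[50,90,95]))
im.append(np.zeros_like(im[0]))
cv2.imwrite('pics/v4.png',np.vstack([np.hstack(im[:2]),np.hstack(im[2:])]))
E
```

```text
side 62 [[ 0.6347 -0.051   0.3021]
 [ 0.6316 -0.0419  0.3045]
 [ 0.6499 -0.0525  0.3071]
 [ 0.6306 -0.0527  0.3108]
 [ 0.651  -0.0493  0.312 ]
 [ 0.644  -0.0423  0.3128]
 [ 0.6302 -0.0363  0.3154]
 [ 0.6383 -0.0484  0.3173]
 [ 0.6435 -0.0347  0.319 ]
 [ 0.6399 -0.0357  0.3202]
 [ 0.6334 -0.0529  0.3207]
 [ 0.641  -0.0496  0.3209]
 [ 0.6462 -0.0525  0.3215]
 [ 0.6344 -0.05    0.3222]
 [ 0.6356 -0.0386  0.3226]
 [ 0.6393 -0.0369  0.3244]]
[0.3095 0.3136 0.3149]
top 98 [[ 0.6294 -0.0308  0.3   ]
 [ 0.6299 -0.0389  0.3079]
 [ 0.6291 -0.0347  0.3117]
 [ 0.6307 -0.0329  0.3156]
 [ 0.6471 -0.0306  0.3165]
 [ 0.6494 -0.0353  0.3169]
 [ 0.6325 -0.0377  0.3175]
 [ 0.6442 -0.0424  0.3181]
 [ 0.6443 -0.0308  0.3183]
 [ 0.6489 -0.0401  0.3185]
 [ 0.6394 -0.0309  0.3189]
 [ 0.6322 -0.0356  0.3192]
 [ 0.6462 -0.0357  0.3199]
 [ 0.6341 -0.0496  0.3203]]
[0.3083 0.3111 0.3117]
wrist 0 []
```

View pics/v4.png

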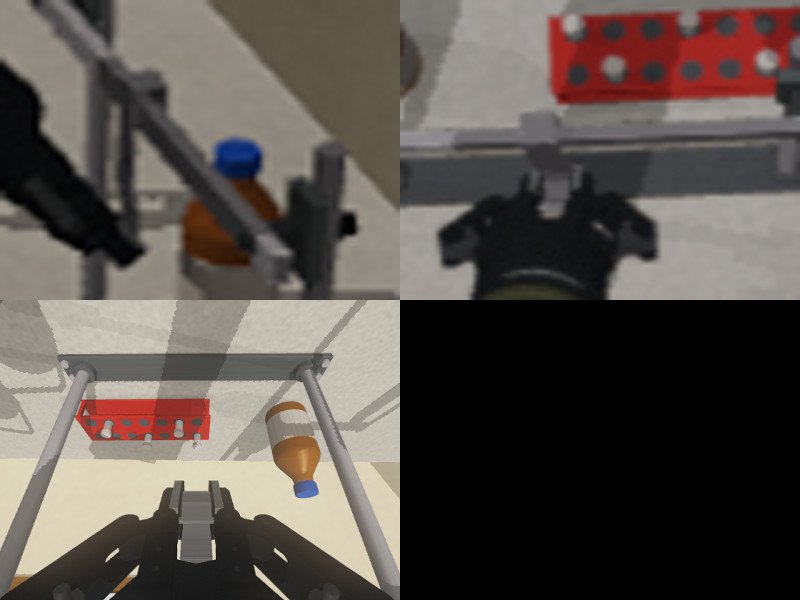

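The views show the crown over the rail: in the side crop the hook is at (145,90), and in the top crop at (540,125). The rail is inside the channel with about 7 mm still to go.

Call:
apply_moves --steps '[[[0.0003,0,-0.0005,0,0,0,0],[0.0003,0,-0.001,0,0,0,0],[0.0003,0,-0.0015,0,0,0,0],[0.0003,0,-0.002,0,0,0,0],[0.0003,0,-0.0025,0,0,0,0],[0.0003,0,-0.003,0,0,0,0],[0.0003,0,-0.0035,0,0,0,0],[0.0003,0,-0.004,0,0,0,0],[0.0003,0,-0.0045,0,0,0,0],[0.0003,0,-0.005,0,0,0,0]]]'

```text
time_s: 18.6
eef_pos: [0.6357, -0.0409, 0.1942]
orientation: [[-0.769, -0.024, 0.639], [-0.018, 1.0, 0.016], [-0.639, 0.001, -0.769]]
contact_force: [1.0, 0.3, 1.6]
opening: 0.0176
grip_force: 117.2
```

```bash
python3 - <<'E'
from h import *
s=state();print(s['eef_pos'],s['contact_force'],s['moment'])
E
```

```text
[ 0.6357 -0.0409  0.1942] [0.9593 0.2839 1.5858] [0.0338 0.0255 0.0465]
```

Call:
apply_moves --steps '[[[0,0,-0.0005,0,0,0,0],[0,0,-0.001,0,0,0,0],[0,0,-0.0015,0,0,0,0],[0,0,-0.002,0,0,0,0],[0,0,-0.0025,0,0,0,0],[0,0,-0.003,0,0,0,0],[0,0,-0.003,0,0,0,0],[0,0,-0.003,0,0,0,0],[0,0,-0.003,0,0,0,0],[0,0,-0.003,0,0,0,0]]]'

```text
time_s: 19.6
eef_pos: [0.6369, -0.0413, 0.1933]
orientation: [[-0.766, -0.024, 0.642], [-0.018, 1.0, 0.015], [-0.642, -0.0, -0.766]]
contact_force: [-2.6, 0.1, 9.1]
opening: 0.0176
grip_force: 118.2
```

Call:
apply_moves --steps '[[[-0.0003,0,-0.0002,0,0,0,0],[-0.0006,0,-0.0004,0,0,0,0],[-0.0006,0,-0.0006,0,0,0,0],[-0.0006,0,-0.0008,0,0,0,0],[-0.0006,0,-0.001,0,0,0,0],[-0.0006,0,-0.001,0,0,0,0],[-0.0006,0,-0.001,0,0,0,0],[-0.0006,0,-0.001,0,0,0,0],[-0.0006,0,-0.001,0,0,0,0],[-0.0006,0,-0.001,0,0,0,0]]]'

```text
time_s: 20.6
eef_pos: [0.6371, -0.0415, 0.1933]
orientation: [[-0.765, -0.023, 0.644], [-0.018, 1.0, 0.015], [-0.644, -0.001, -0.765]]
contact_force: [-2.6, 2.0, 11.2]
opening: 0.0176
grip_force: 118.2
```

```bash
python3 - <<'E'
from h import *
s=state();print(s['eef_pos'],s['contact_force'],s['moment'])
c=calibration('top')
P,D=read_camera('top');Q=cloud(c,D).reshape(-1,3)[D.ravel()>0]
y=-.041
H=Q[(abs(Q[:,1]-y)<.008)&(Q[:,2]>.305)&(abs(Q[:,0]-.641)<.009)]
R=Q[(abs(Q[:,1]-y)<.1)&(abs(Q[:,1]-y)>.02)&(Q[:,2]>.304)&(abs(Q[:,0]-.6395)<.008)]
print(len(H),np.percentile(H[:,2],[10,50,90]),len(R),np.percentile(R[:,2],[10,50,90]))
E
```

```text
[ 0.6371 -0.0415  0.1933] [-2.5698  2.0214 11.2213] [ 0.1204 -0.8289  0.1919]
51 [0.311  0.3133 0.3153] 311 [0.3064 0.3089 0.3111]
```

Call:
apply_moves --steps '[[[0,0,-0.0003,0,0,0,0],[0,0,-0.0006,0,0,0,0],[0,0,-0.0009,0,0,0,0],[0,0,-0.0012,0,0,0,0],[0,0,-0.0015,0,0,0,0],[0,0,-0.0018,0,0,0,0],[0,0,-0.002,0,0,0,0],[0,0,-0.002,0,0,0,0],[0,0,-0.002,0,0,0,0],[0,0,-0.002,0,0,0,0]]]'

```text
time_s: 21.65
eef_pos: [0.6381, -0.0417, 0.1931]
orientation: [[-0.763, -0.023, 0.646], [-0.019, 1.0, 0.014], [-0.646, -0.002, -0.763]]
contact_force: [-5.0, 2.8, 17.0]
opening: 0.0175
grip_force: 118.8
```

```bash
python3 - <<'E'
from h import *
s=state();print(s['eef_pos'],s['contact_force'],s['moment'])
E
```

```text
[ 0.6381 -0.0417  0.1931] [-5.0428  2.7873 17.0177] [ 0.1907 -1.3525  0.2618]
```

Call:
apply_moves --steps '[[[0,0,0.001,0,0,0,0],[0,0,0.002,0,0,0,0],[0,0,0.003,0,0,0,0],[0,0,0.004,0,0,0,0],[0,0,0.0045,0,0,0,0],[0,0,0.0045,0,0,0,0.02],[0,0,0.0045,0,0,0,0.03],[0,0,0.0045,0,0,0,0.045],[0,0,0.0045,0,0,0,0.045],[0,0,0.0045,0,0,0,0.045]]]'

```text
time_s: 22.65
eef_pos: [0.6345, -0.0408, 0.1919]
orientation: [[-0.77, -0.024, 0.638], [-0.018, 1.0, 0.017], [-0.638, 0.002, -0.77]]
contact_force: [-0.3, -0.4, 0.2]
opening: 0.0448
grip_force: 0.0
```

Call:
apply_moves --steps '[[[-0.006,0,0.008,0,0,0,0.045],[-0.018,0,0.022,0,0,0,0.045],[-0.036,0,0.043,0,0,0,0.045],[-0.06,0,0.06,0,0,0,0.045],[-0.09,0,0.07,0,0,0,0.045],[-0.125,0,0.08,0,0,0,0.045],[-0.16,0,0.09,0,0,0,0.045],[-0.19,0,0.1,0,0,0,0.045],[-0.19,0,0.1,0,0,0,0.045],[-0.19,0,0.1,0,0,0,0.045]]]'

```text
time_s: 23.65
eef_pos: [0.4448, -0.0413, 0.2934]
orientation: [[-0.768, -0.023, 0.64], [-0.017, 1.0, 0.015], [-0.641, 0.0, -0.768]]
contact_force: [0.8, -0.5, -0.6]
opening: 0.0448
grip_force: 0.0
```

```bash
python3 - <<'E'
from h import *
s=state();print(s['time_s'],s['eef_pos'],s['contact_force'],s['moment'],s['orientation'],s['qpos'])
im=[]
for cam,b in [('side',(130,190,265,337)),('top',(140,220,190,287)),('wrist',(0,420,0,560))]:
    c=calibration(cam);P,D=read_camera(cam);np.savez('pics/%s5.npz'%cam,P=P,D=D);im.append(cv2.resize(P[b[0]:b[1],b[2]:b[3]],(400,300),interpolation=cv2.INTER_CUBIC))
    Q=cloud(c,D).reshape(-1,3)[D.ravel()>0];y=-.041
    H=Q[(abs(Q[:,1]-y)<.008)&(Q[:,2]>.3)&(abs(Q[:,0]-.641)<.009)]
    R=Q[(abs(Q[:,1]-y)<.1)&(abs(Q[:,1]-y)>.02)&(Q[:,2]>.304)&(abs(Q[:,0]-.6395)<.008)]
    for K in (H,R):
        if len(K):print(cam,len(K),np.percentile(K[:,2],[10,50,90]),np.percentile(K[:,0],[2,98]))
    for zz in np.arange(.19,.32,.01):
        H=Q[(abs(Q[:,1]-y)<.015)&(abs(Q[:,2]-zz)<.005)&(abs(Q[:,0]-.63)<.035)]
        if len(H)>4:print(round(zz,3),len(H),np.percentile(H[:,0],[3,50,97]),np.percentile(H[:,1],[3,50,97]))
im.append(np.zeros_like(im[0]))
cv2.imwrite('pics/v5.png',np.vstack([np.hstack(im[:2]),np.hstack(im[2:])]))
E
```

```text
23.65 [ 0.4448 -0.0413  0.2934] [ 0.8205 -0.4994 -0.554 ] [-0.0576  0.3234 -0.0348] [[-0.7676 -0.0228  0.6405]
 [-0.0174  0.9997  0.0148]
 [-0.6407  0.0002 -0.7678]] [ -24.1952  -13.1785  122.8779   27.5959   36.5677 -132.8848]
side 22 [0.3065 0.3166 0.3189] [0.6321 0.6497]
side 142 [0.3067 0.3122 0.3144] [0.6321 0.6459]
0.2 10 [0.6199 0.6277 0.634 ] [-0.0492 -0.0437 -0.0317]
0.21 29 [0.6115 0.6319 0.6369] [-0.0535 -0.0456 -0.031 ]
0.22 16 [0.608  0.6114 0.6377] [-0.0515 -0.0469 -0.0331]
0.23 8 [0.6142 0.6356 0.6374] [-0.0516 -0.0487 -0.0394]
0.24 8 [0.6302 0.6327 0.6348] [-0.0532 -0.0468 -0.0343]
0.25 11 [0.629  0.6308 0.6334] [-0.0508 -0.0427 -0.0308]
0.26 10 [0.6298 0.6313 0.6337] [-0.0503 -0.046  -0.0347]
0.27 9 [0.6299 0.6315 0.634 ] [-0.0528 -0.0458 -0.0345]
0.28 8 [0.6302 0.6313 0.6328] [-0.0529 -0.0463 -0.034 ]
0.29 10 [0.6303 0.6315 0.6346] [-0.0543 -0.0458 -0.0346]
0.3 13 [0.6299 0.6315 0.6363] [-0.0552 -0.0481 -0.0371]
0.31 25 [0.6302 0.634  0.6515] [-0.055  -0.0482 -0.032 ]
top 48 [0.3117 0.313  0.3146] [0.6333 0.6478]
top 309 [0.3064 0.3089 0.3113] [0.6326 0.6454]
0.2 44
[... 702 characters left out ...]
0.6434]
0.2 34 [0.6143 0.6156 0.6183] [-0.052  -0.0428 -0.0336]
0.21 154 [0.6091 0.6112 0.6363] [-0.0518 -0.0421 -0.0328]
0.22 247 [0.6079 0.6343 0.6365] [-0.0516 -0.0425 -0.033 ]
0.23 131 [0.6319 0.634  0.6359] [-0.0516 -0.0413 -0.0331]
0.24 145 [0.6294 0.6311 0.6328] [-0.0514 -0.0423 -0.0322]
0.25 162 [0.6296 0.6309 0.6321] [-0.0512 -0.0417 -0.0323]
0.26 164 [0.6298 0.6309 0.6321] [-0.0511 -0.0422 -0.0323]
0.27 177 [0.6293 0.6309 0.6323] [-0.0519 -0.0421 -0.0324]
0.28 183 [0.6295 0.6308 0.6323] [-0.0517 -0.0421 -0.0325]
0.29 230 [0.6295 0.6312 0.6355] [-0.0546 -0.0415 -0.0272]
0.3 304 [0.6296 0.6316 0.6361] [-0.0553 -0.0409 -0.0264]
0.31 320 [0.6296 0.6316 0.6492] [-0.0542 -0.0409 -0.0274]
```

View pics/v5.png

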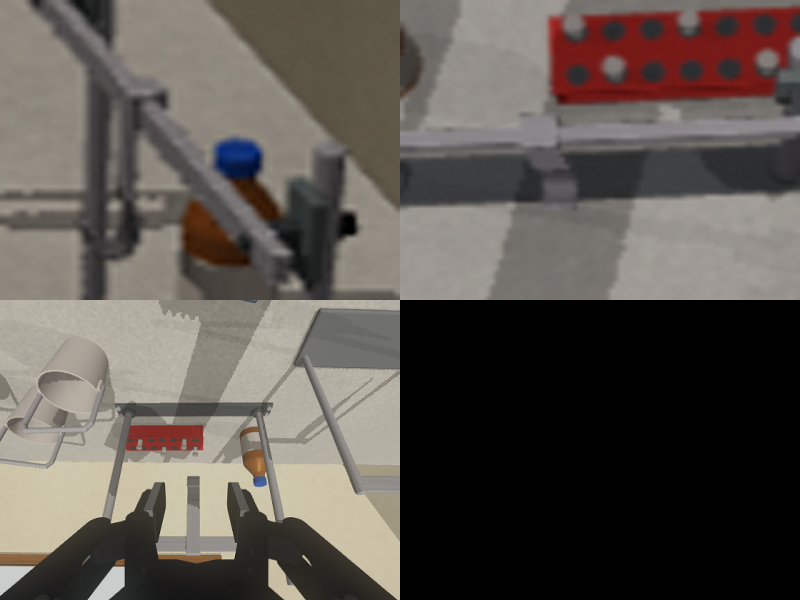

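The rail reads 4 mm (the bar thickness) below the crown's top, and the shank's x is constant, so the hook is home, upright and free. In the wrist view the target pail is at (75,370). Next the pail, gripped 29 mm left of its handle's middle.

```bash
python3 - <<'E'
from h import *
def Rp(psi,t): return Rt(psi,t)@Ro.from_euler('z',90,degrees=True).as_matrix()
R=Rp(3.6,45);print(R)
d,w=delta([.491,-.2127,.2154],R);print(d,w,np.linalg.norm(w))
D=np.load('pics/wrist5.npz')['D']
P=np.load('pics/wrist5.npz')['P']
Q=cloud(calibration('wrist'),D).reshape(-1,3)[D.ravel()>0]
H=Q[(abs(Q[:,0]-.5435)<.03)&(abs(Q[:,1]+.238)<.07)&(abs(Q[:,2]-.165)<.012)]
print(len(H),H.min(0),H.max(0),np.polyfit(H[:,1],H[:,0],1),np.median(H,0))
E
```

```text
[[-0.0628  0.7057  0.7057]
 [ 0.998   0.0444  0.0444]
 [-0.      0.7071 -0.7071]]
[ 0.0452 -0.1716 -0.0772] [ 1.0558 -0.0255 -1.1261] 1.543847498945411
875 [ 0.5366 -0.2921  0.1531] [ 0.5484 -0.186   0.1701] [-0.055   0.5289] [ 0.5419 -0.2352  0.1664]
```

Call:
apply_moves --steps '[[[0,-0.01,0,0.1,-0.0025,-0.107,0.045],[0,-0.03,0,0.2,-0.005,-0.213,0.045],[0,-0.05,0,0.3,-0.0075,-0.32,0.045],[0,-0.07,0,0.4,-0.01,-0.427,0.045],[0.005,-0.09,-0.01,0.5,-0.012,-0.533,0.045],[0.012,-0.11,-0.02,0.6,-0.0145,-0.64,0.045],[0.02,-0.13,-0.035,0.7,-0.017,-0.747,0.045],[0.03,-0.15,-0.05,0.8,-0.019,-0.853,0.045],[0.038,-0.165,-0.065,0.9,-0.022,-0.96,0.045],[0.045,-0.172,-0.077,0.99,-0.024,-1.056,0.045]]]'

```text
time_s: 24.8
eef_pos: [0.4912, -0.2154, 0.2138]
orientation: [[-0.127, 0.702, 0.7], [0.99, 0.133, 0.046], [-0.061, 0.699, -0.712]]
contact_force: [-0.3, 0.3, 0.7]
opening: 0.0447
grip_force: 0.0
```

```bash
python3 - <<'E'
from h import *
def Rp(psi,t): return Rt(psi,t)@Ro.from_euler('z',90,degrees=True).as_matrix()
s=state();print(s['eef_pos'],s['qpos'],s['time_s'],s['dq'])
P,D=read_camera('wrist');s=state();print(s['eef_pos'],s['qpos'],s['dq'])
print(delta([.554,-.2087,.1518],Rp(3.4,45)))
c=calibration('wrist');Q=cloud(c,D).reshape(-1,3)[D.ravel()>0]
H=Q[(abs(Q[:,0]-.5435)<.03)&(abs(Q[:,1]+.238)<.07)&(abs(Q[:,2]-.165)<.012)]
if len(H):print(len(H),H.min(0),H.max(0),np.polyfit(H[:,1],H[:,0],1),np.median(H,0))
E
```

```text
[ 0.4912 -0.2154  0.2138] [ -52.5625    7.2701  123.6331   64.1114   40.4923 -109.3204] 24.8 [  0.8861  20.4053   5.9952  34.2621 -12.4726  33.9538]
[ 0.4911 -0.2154  0.212 ] [ -52.5449    7.4534  123.6953   64.1954   40.4025 -109.1915] [ 0.5159 -2.8847  0.1052 -5.6614  3.0593 -6.8749]
(array([ 0.0629,  0.0067, -0.0602]), array([ 0.0566, -0.0056, -0.0645]))
1352 [ 0.5367 -0.2924  0.153 ] [ 0.5489 -0.1856  0.1684] [-0.0549  0.5289] [ 0.5416 -0.2312  0.1655]
```

Call:
apply_moves --steps '[[[0,0.006,0,0.057,-0.006,-0.065,0.045],[0.006,0.006,-0.006,0.057,-0.006,-0.065,0.045],[0.018,0.006,-0.017,0.057,-0.006,-0.065,0.045],[0.03,0.006,-0.028,0.057,-0.006,-0.065,0.045],[0.042,0.006,-0.04,0.057,-0.006,-0.065,0.045],[0.054,0.006,-0.051,0.057,-0.006,-0.065,0.045],[0.063,0.006,-0.06,0.057,-0.006,-0.065,0.045],[0.063,0.006,-0.06,0.057,-0.006,-0.065,0.045],[0.063,0.006,-0.06,0.057,-0.006,-0.065,0.045],[0.063,0.006,-0.06,0.057,-0.006,-0.065,0.045]]]' --squeeze 80

```text
time_s: 25.85
eef_pos: [0.553, -0.2068, 0.1559]
orientation: [[-0.069, 0.702, 0.708], [0.998, 0.056, 0.041], [-0.01, 0.71, -0.705]]
contact_force: [-0.3, -0.2, 0.5]
opening: 0.0449
grip_force: 0.0
```

```bash
python3 - <<'E'
from h import *
def Rp(psi,t): return Rt(psi,t)@Ro.from_euler('z',90,degrees=True).as_matrix()
s=state();print(s['eef_pos'],s['contact_force'],s['moment'],s['orientation'])
g=s['eef_pos']-s['orientation'][:,2]*pinch_z;print('grip',g)
print(delta([.5542,-.2087,.1518],Rp(3.2,45)))
E
```

```text
[ 0.553  -0.2068  0.1559] [-0.2695 -0.2152  0.5487] [-0.0614  0.3816  0.075 ] [[-0.0686  0.7024  0.7085]
 [ 0.9976  0.0556  0.0415]
 [-0.0103  0.7096 -0.7045]]
grip [ 0.5398 -0.2076  0.1691]
(array([ 0.0012, -0.0019, -0.0041]), array([ 0.01  ,  0.0042, -0.0128]))
```

Nudge the last 4 mm, close.

Call:
apply_moves --steps '[[[0.001,-0.001,-0.002,0.01,0.004,-0.013,0.045],[0.001,-0.001,-0.004,0.01,0.004,-0.013,0.035],[0.001,-0.001,-0.004,0.01,0.004,-0.013,0.025],[0.001,-0.001,-0.004,0.01,0.004,-0.013,0.018],[0.001,-0.001,-0.004,0.01,0.004,-0.013,0.012],[0.001,-0.001,-0.004,0.01,0.004,-0.013,0.006],[0.001,-0.001,-0.004,0.01,0.004,-0.013,0],[0.001,-0.001,-0.004,0.01,0.004,-0.013,0],[0.001,-0.001,-0.004,0.01,0.004,-0.013,0],[0.001,-0.001,-0.004,0.01,0.004,-0.013,0]]]' --squeeze 80

```text
time_s: 26.85
eef_pos: [0.5549, -0.2078, 0.1529]
orientation: [[-0.055, 0.704, 0.708], [0.998, 0.039, 0.04], [0.001, 0.709, -0.705]]
contact_force: [1.5, 1.1, 5.2]
opening: 0.005
grip_force: 78.7
```

Call:
apply_moves --steps '[[[0,0,0,0,0,0,0],[0,0,0,0,0,0,0],[0,0,0.002,0,0,0,0],[0,0,0.005,0,0,0,0],[0,0,0.01,0,0,0,0],[0,0,0.015,0,0,0,0],[0,0,0.02,0,0,0,0],[0,0,0.02,0,0,0,0],[0,0,0.02,0,0,0,0],[0,0,0.02,0,0,0,0]]]' --squeeze 100

```text
time_s: 27.85
eef_pos: [0.5536, -0.2078, 0.1711]
orientation: [[-0.054, 0.707, 0.705], [0.999, 0.037, 0.039], [0.001, 0.707, -0.708]]
contact_force: [-0.3, 0.2, -1.9]
opening: 0.0044
grip_force: 98.7
```

```bash
python3 - <<'E'
from h import *
s=state();print(s['time_s'],s['eef_pos'],s['contact_force'],s['moment'],s['qpos'])
g=s['eef_pos']-s['orientation'][:,2]*pinch_z;print('grip',g)
for cam in ('top','wrist'):
    c=calibration(cam);P,D=read_camera(cam);Q=cloud(c,D).reshape(-1,3)[D.ravel()>0]
    H=Q[(abs(Q[:,0]-.5435)<.03)&(abs(Q[:,1]+.238)<.07)&(abs(Q[:,2]-g[2])<.012)]
    if len(H):print(cam,len(H),H.min(0),H.max(0),np.polyfit(H[:,1],H[:,0],1),np.polyfit(H[:,1],H[:,2],1))
    if cam=='wrist':cv2.imwrite('pics/w6.png',P)
E
```

```text
27.85 [ 0.5536 -0.2078  0.1711] [-0.3451  0.2328 -1.8656] [ 0.0485  0.5993 -0.028 ] [ -43.9228   14.9916  123.0689   77.4386   32.0375 -112.4681]
grip [ 0.5404 -0.2085  0.1844]
top 111 [ 0.536  -0.2895  0.1745] [ 0.5575 -0.1839  0.1962] [0.0351 0.5535] [0.0115 0.1875]
wrist 3437 [ 0.5135 -0.2571  0.1724] [ 0.5584 -0.1853  0.1964] [-0.0909  0.5183] [-0.0388  0.1778]
```

View pics/w6.png

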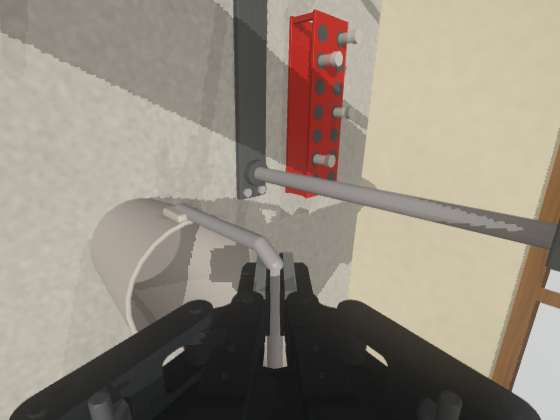

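Call:
apply_moves --steps '[[[0,0,0.02,0,0,0,0],[-0.005,0.01,0.04,0,0,0,0],[-0.005,0.03,0.055,0,0,0,0],[-0.005,0.055,0.06,0,0,0,0],[-0.005,0.08,0.06,0,0,-0.01,0],[-0.005,0.11,0.06,0,0,-0.02,0],[-0.005,0.14,0.06,0,0,-0.027,0],[-0.005,0.17,0.06,0,0,-0.027,0],[-0.005,0.19,0.06,0,0,-0.027,0],[-0.005,0.198,0.06,0,0,-0.027,0]]]'

```text
time_s: 28.95
eef_pos: [0.5478, -0.007, 0.2309]
orientation: [[-0.031, 0.708, 0.706], [1.0, 0.02, 0.024], [0.003, 0.706, -0.708]]
contact_force: [-0.3, -0.1, -2.2]
opening: 0.0043
grip_force: 98.8
```

Call:
apply_moves --steps '[[[0,0,0,0,0,0,0],[0,0,0,0,0,0,0],[0,0,0,0,0,0,0],[0,0,0,0,0,0,0],[0,0,0,0,0,0,0],[0,0,0,0,0,0,0],[0,0,0,0,0,0,0],[0,0,0,0,0,0,0],[0,0,0,0,0,0,0],[0,0,0,0,0,0,0]]]'

```text
time_s: 29.95
eef_pos: [0.549, -0.0099, 0.2318]
orientation: [[-0.028, 0.707, 0.707], [1.0, 0.019, 0.02], [0.001, 0.707, -0.707]]
contact_force: [0.0, -0.6, -2.8]
opening: 0.0043
grip_force: 98.8
```

```bash
python3 - <<'E'
from h import *
s=state();print(s['time_s'],s['eef_pos'],s['contact_force'],s['moment'],s['orientation'])
g=s['eef_pos']-s['orientation'][:,2]*pinch_z;print('grip',g)
for cam in ('top','side'):
    c=calibration(cam);P,D=read_camera(cam);np.savez('pics/%s7.npz'%cam,P=P,D=D);Q=cloud(c,D).reshape(-1,3)[D.ravel()>0]
    H=Q[(abs(Q[:,0]-g[0])<.03)&(Q[:,1]<g[1]-.013)&(Q[:,1]>g[1]-.09)&(abs(Q[:,2]-g[2])<.012)]
    print(cam,len(H),H.min(0),H.max(0))
    T=H[(H[:,1]>g[1]-.065)&(H[:,1]<g[1]-.016)&(abs(H[:,0]-g[0])<.009)];print(len(T),np.polyfit(T[:,1],T[:,0],1),np.polyfit(T[:,1],T[:,2],1),np.median(T,0))
    B=Q[(abs(Q[:,0]-g[0])<.08)&(abs(Q[:,1]-g[1]+.03)<.08)&(abs(Q[:,2]-g[2]+.075)<.012)];print('rim',B.min(0),B.max(0))
    print([ (np.round(r['point'],1),round(r['p'],2),p3(c,r['point'],dep(D,r['point'],1))) for r in spot_point('pail_handle',cam)])
E
```

```text
29.95 [ 0.549  -0.0099  0.2318] [ 0.0056 -0.5511 -2.7816] [0.027  0.5378 0.0061] [[-0.0276  0.7067  0.707 ]
 [ 0.9996  0.0189  0.0202]
 [ 0.0009  0.7073 -0.7069]]
grip [ 0.5358 -0.0103  0.245 ]
top 92 [ 0.5079 -0.0926  0.2337] [ 0.5415 -0.0234  0.2567]
65 [-0.0529  0.534 ] [0.0033 0.2452] [ 0.5361 -0.0514  0.2451]
rim [ 0.4912 -0.0916  0.1583] [ 0.5823 -0.0034  0.1759]
[(array([349.9, 182.2]), 0.72, array([ 0.6714, -0.3849,  0.0608])), (array([224.1, 223.4]), 0.69, array([ 0.5326, -0.0341,  0.2438])), (array([384.9, 232.8]), 0.69, array([ 0.5205, -0.4835,  0.0503])), (array([439.1, 215.9]), 0.64, array([ 0.5682, -0.6455,  0.0516]))]
side 55 [ 0.5111 -0.0943  0.2348] [ 0.5428 -0.0236  0.2569]
31 [-0.0131  0.5368] [0.0355 0.25  ] [ 0.5373 -0.0498  0.2479]
rim [ 0.4898 -0.0975  0.158 ] [0.5829 0.0132 0.1813]
[(array([257.5, 173.1]), 0.98, array([ 0.5368, -0.0471,  0.2482])), (array([297.1, 293. ]), 0.98, array([ 0.5045, -0.4623,  0.1695])), (array([332.3, 252.9]), 0.77, array([ 0.6456, -0.3607,  0.1686])), (array([289.8, 149. ]), 0.67, array([ 0.6367, -0.0513,  0.3157])), (array([345.1, 333.8]), 0.65, array([ 0.5619, -0.6105,  0.1694]))]
```

Call:
apply_moves --steps '[[[0.006,0,0,0,0,0,0],[0.018,-0.001,0,0,0,0,0],[0.032,-0.001,0,0,0,0,0],[0.046,-0.001,0,0,0,0,0],[0.06,-0.001,0,0,0,0,0],[0.072,-0.001,0,0,0,0,0],[0.08,-0.001,0,0,0,0,0],[0.085,-0.001,0,0,0,0,0],[0.087,-0.001,0,0,0,0,0],[0.087,-0.001,0,0,0,0,0]]]'

```text
time_s: 31.15
eef_pos: [0.636, -0.0109, 0.2315]
orientation: [[-0.028, 0.707, 0.707], [1.0, 0.019, 0.02], [0.001, 0.707, -0.707]]
contact_force: [-0.3, 0.5, -2.3]
opening: 0.0043
grip_force: 98.9
```

```bash
python3 - <<'E'
from h import *
s=state();print(s['time_s'],s['eef_pos'],s['contact_force'],s['moment'])
g=s['eef_pos']-s['orientation'][:,2]*pinch_z;print('grip',g)
im=[]
for cam in ('side','top','wrist'):
    c=calibration(cam);P,D=read_camera(cam);Q=cloud(c,D).reshape(-1,3)[D.ravel()>0]
    H=Q[(abs(Q[:,0]-.6235)<.02)&(Q[:,1]<g[1]-.016)&(Q[:,1]>-.082)&(abs(Q[:,1]+.0415)>.013)&(abs(Q[:,2]-g[2])<.012)]
    if len(H)>3:print(cam,'bar',len(H),np.median(H,0),H.min(0),H.max(0))
    T=Q[(abs(Q[:,1]+.0415)<.009)&(Q[:,2]>.195)&(Q[:,2]<.24)&(abs(Q[:,0]-.61)<.009)]
    if len(T)>3:print('tip',len(T),T.min(0),T.max(0))
    S=Q[(abs(Q[:,1]+.0415)<.009)&(Q[:,2]>.25)&(Q[:,2]<.29)&(abs(Q[:,0]-.631)<.009)]
    if len(S)>3:print('shank',len(S),np.median(S,0))
    im.append(P)
a=cv2.resize(im[0][120:225,240:345],(400,400),interpolation=cv2.INTER_CUBIC);b=cv2.resize(im[1][150:240,180:270],(400,400),interpolation=cv2.INTER_CUBIC)
cv2.imwrite('pics/v7.png',np.hstack([a,b]))
E
```

```text
31.15 [ 0.636  -0.0109  0.2315] [-0.2827  0.51   -2.3053] [0.0683 0.5444 0.0298]
grip [ 0.6228 -0.0113  0.2447]
side bar 15 [ 0.6249 -0.0677  0.249 ] [ 0.6215 -0.0799  0.2421] [ 0.6319 -0.0283  0.251 ]
tip 16 [ 0.6065 -0.0499  0.2024] [ 0.619  -0.0354  0.2254]
shank 27 [ 0.6314 -0.0441  0.2728]
top bar 35 [ 0.6234 -0.0683  0.2452] [ 0.6203 -0.0813  0.2407] [ 0.6269 -0.0284  0.2483]
tip 22 [ 0.6077 -0.0498  0.2044] [ 0.6189 -0.0332  0.2233]
shank 29 [ 0.6299 -0.0425  0.2735]
wrist bar 97 [ 0.6221 -0.0558  0.2467] [ 0.6198 -0.0593  0.2418] [ 0.6273 -0.0273  0.2484]
tip 39 [ 0.6103 -0.036   0.2018] [ 0.6186 -0.0325  0.2124]
```

View pics/v7.png

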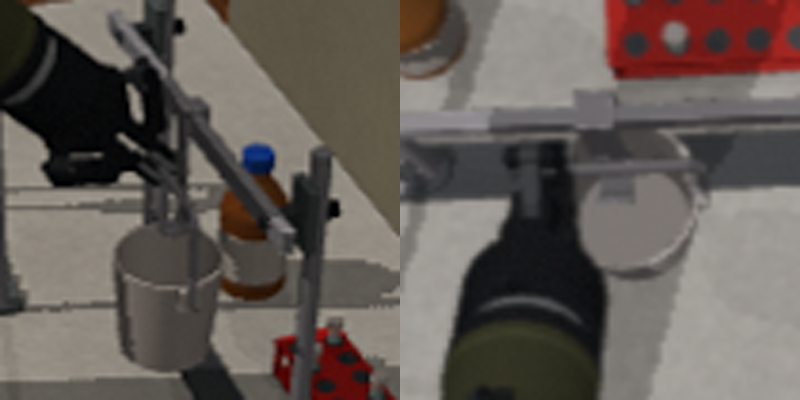

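The side crop shows the handle bar above the curl at (180,190). The top crop shows it lying between tip and shank. Lowering now.

Call:
apply_moves --steps '[[[-0.0008,0,-0.002,0,0,0,0],[-0.0008,0,-0.005,0,0,0,0],[-0.0008,0,-0.009,0,0,0,0],[-0.0008,0,-0.013,0,0,0,0],[-0.0008,0,-0.017,0,0,0,0],[-0.0008,0,-0.021,0,0,0,0],[-0.0008,0,-0.025,0,0,0,0],[-0.0008,0,-0.027,0,0,0,0],[-0.0008,0,-0.028,0,0,0,0],[-0.0008,0,-0.028,0,0,0,0]]]'

```text
time_s: 32.3
eef_pos: [0.635, -0.011, 0.2036]
orientation: [[-0.027, 0.707, 0.707], [1.0, 0.019, 0.02], [0.001, 0.707, -0.707]]
contact_force: [-0.9, -0.2, -2.5]
opening: 0.0048
grip_force: 98.9
```

Call:
apply_moves --steps '[[[0.0005,0,-0.001,0,0,0,0],[0.001,0,-0.002,0,0,0,0],[0.001,0,-0.003,0,0,0,0],[0.001,0,-0.004,0,0,0,0],[0.001,0,-0.005,0,0,0,0],[0.001,0,-0.006,0,0,0,0],[0.001,0,-0.007,0,0,0,0],[0.001,0,-0.007,0,0,0,0],[0.001,0,-0.007,0,0,0,0],[0.001,0,-0.007,0,0,0,0]]]'

```text
time_s: 33.3
eef_pos: [0.6363, -0.011, 0.1968]
orientation: [[-0.027, 0.707, 0.707], [1.0, 0.019, 0.02], [0.001, 0.707, -0.707]]
contact_force: [0.3, -0.1, -3.3]
opening: 0.0045
grip_force: 98.9
```

Bar at z≈0.210; continue gently until the load transfers.

Call:
apply_moves --steps '[[[0,0,-0.0005,0,0,0,0],[0,0,-0.001,0,0,0,0],[0,0,-0.0015,0,0,0,0],[0,0,-0.002,0,0,0,0],[0,0,-0.0025,0,0,0,0],[0,0,-0.003,0,0,0,0],[0,0,-0.003,0,0,0,0],[0,0,-0.003,0,0,0,0],[0,0,-0.003,0,0,0,0],[0,0,-0.003,0,0,0,0]]]'

```text
time_s: 34.3
eef_pos: [0.6365, -0.011, 0.194]
orientation: [[-0.027, 0.706, 0.707], [1.0, 0.019, 0.02], [0.001, 0.708, -0.707]]
contact_force: [1.9, -0.2, -0.5]
opening: 0.0047
grip_force: 99.3
```

```bash
python3 - <<'E'
from h import *
s=state();print(s['eef_pos'],s['contact_force'],s['moment'])
E
```

```text
[ 0.6365 -0.011   0.194 ] [ 1.881  -0.2158 -0.4852] [-0.1245  0.3531  0.054 ]
```

Call:
apply_moves --steps '[[[0.0005,0,0,0,0,0,0],[0.001,0,0,0,0,0,0],[0.001,0,-0.0003,0,0,0,0],[0.001,0,-0.0006,0,0,0,0],[0.001,0,-0.0008,0,0,0,0],[0.001,0,-0.0008,0,0,0,0],[0.001,0,-0.0008,0,0,0,0],[0.001,0,-0.0008,0,0,0,0],[0.001,0,-0.0008,0,0,0,0],[0.001,0,-0.0008,0,0,0,0]]]'

```text
time_s: 35.3
eef_pos: [0.6376, -0.011, 0.1934]
orientation: [[-0.028, 0.706, 0.708], [1.0, 0.019, 0.02], [0.001, 0.708, -0.706]]
contact_force: [1.2, 0.1, 4.5]
opening: 0.0043
grip_force: 100.1
```

```bash
python3 - <<'E'
from h import *
s=state();print(s['eef_pos'],s['contact_force'],s['moment'])
E
```

```text
[ 0.6376 -0.011   0.1934] [1.2288 0.1248 4.5488] [-0.1971 -0.1901  0.0573]
```

Call:
apply_moves --steps '[[[0,0,0.0005,0,0,0,0],[0,0,0.001,0,0,0,0],[0,0,0.001,0,0,0,0.006],[0,0,0.001,0,0,0,0.009],[0,0,0.001,0,0,0,0.012],[0,0,0.001,0,0,0,0.016],[0,0,0.001,0,0,0,0.02],[0,0,0.001,0,0,0,0.024],[0,0,0.001,0,0,0,0.026],[0,0,0.001,0,0,0,0.026]]]' --squeeze 20

```text
time_s: 36.3
eef_pos: [0.6372, -0.0109, 0.1939]
orientation: [[-0.028, 0.707, 0.707], [1.0, 0.019, 0.02], [0.001, 0.707, -0.707]]
contact_force: [0.5, -0.2, 0.4]
opening: 0.0261
grip_force: 0.0
```

Call:
apply_moves --steps '[[[0,0,0,0,0,0,0.026],[-0.002,0,0.002,0,0,0,0.026],[-0.006,0,0.006,0,0,0,0.026],[-0.012,0,0.012,0,0,0,0.026],[-0.02,0,0.02,0,0,0,0.026],[-0.03,0,0.03,0,0,0,0.026],[-0.042,0,0.042,0,0,0,0.026],[-0.056,0,0.056,0,0,0,0.026],[-0.075,0,0.065,0,0,0,0.026],[-0.1,0,0.07,0,0,0,0.026]]]'

```text
time_s: 37.3
eef_pos: [0.5377, -0.0112, 0.2654]
orientation: [[-0.028, 0.705, 0.709], [1.0, 0.02, 0.02], [-0.0, 0.709, -0.705]]
contact_force: [0.4, -0.2, 0.7]
opening: 0.0264
grip_force: 0.0
```

```bash
python3 - <<'E'
from h import *
s=state();print(s['time_s'],s['eef_pos'],s['contact_force'],s['opening'])
im=[]
for cam in ('side','top'):
    c=calibration(cam);P,D=read_camera(cam);Q=cloud(c,D).reshape(-1,3)[D.ravel()>0]
    H=Q[(abs(Q[:,0]-.625)<.02)&(abs(Q[:,1]+.0415)<.04)&(abs(Q[:,1]+.0415)>.013)&(abs(Q[:,2]-.2066)<.012)]
    print(cam,'bar',len(H),np.median(H,0),np.polyfit(H[:,1],H[:,2],1))
    B=Q[(abs(Q[:,0]-.625)<.06)&(abs(Q[:,1]+.0415)<.07)&(abs(Q[:,2]-.135)<.006)];print('rim',B.min(0),B.max(0))
    K=Q[(abs(Q[:,1]+.0415)<.008)&(Q[:,2]>.3)&(abs(Q[:,0]-.641)<.009)];print('crown',np.percentile(K[:,2],[50,90]))
    im.append(P)
a=cv2.resize(im[0][120:225,240:345],(400,400),interpolation=cv2.INTER_CUBIC);b=cv2.resize(im[1][150:240,180:270],(400,400),interpolation=cv2.INTER_CUBIC)
cv2.imwrite('pics/v8.png',np.hstack([a,b]))
E
```

```text
37.3 [ 0.5377 -0.0112  0.2654] [ 0.442  -0.1864  0.6695] 0.026397686005718225
side bar 30 [ 0.6237 -0.0278  0.2108] [-0.0143  0.2103]
rim [ 0.578  -0.0995  0.1291] [0.6714 0.0073 0.1404]
crown [0.3171 0.3191]
top bar 66 [ 0.6242 -0.055   0.2073] [0.014  0.2081]
rim [ 0.5788 -0.0926  0.1292] [0.6693 0.0093 0.1401]
crown [0.3132 0.3148]
```

View pics/v8.png

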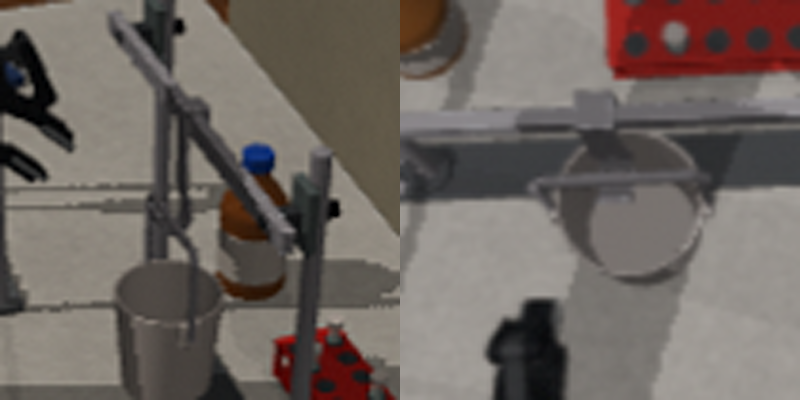

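The pail hangs level in the curl, in the side crop at (170,330) and the top crop at (635,205). I'll wait briefly so it settles, then hand in.

Call:
apply_moves --steps '[[[-0.02,0,0.01,0,0,0,0.026],[-0.04,0,0.02,0,0,0,0.026],[-0.05,0,0.02,0,0,0,0.026],[-0.05,0,0.02,0,0,0,0.026],[-0.05,0,0.02,0,0,0,0.026],[-0.05,0,0.02,0,0,0,0.026],[-0.05,0,0.02,0,0,0,0.026],[-0.05,0,0.02,0,0,0,0.026],[-0.05,0,0.02,0,0,0,0.026],[-0.05,0,0.02,0,0,0,0.026]]]'

```text
time_s: 38.4
eef_pos: [0.4874, -0.0109, 0.2838]
orientation: [[-0.028, 0.707, 0.707], [1.0, 0.019, 0.02], [0.001, 0.707, -0.707]]
contact_force: [-0.7, 1.0, -0.6]
opening: 0.026
grip_force: 0.0
```

Call:
apply_moves --steps '[[[0,0,0,0,0,0,0.026],[0,0,0,0,0,0,0.026],[0,0,0,0,0,0,0.026],[0,0,0,0,0,0,0.026],[0,0,0,0,0,0,0.026],[0,0,0,0,0,0,0.026],[0,0,0,0,0,0,0.026],[0,0,0,0,0,0,0.026],[0,0,0,0,0,0,0.026],[0,0,0,0,0,0,0.026]]]'

```text
time_s: 39.4
eef_pos: [0.4872, -0.0109, 0.2839]
orientation: [[-0.028, 0.707, 0.707], [1.0, 0.019, 0.02], [0.001, 0.707, -0.707]]
contact_force: [0.3, -0.4, -0.3]
opening: 0.0264
grip_force: 0.0
```

```bash
python3 - <<'E'
from h import *
c=calibration('top');X=[]
for i in range(6):
    P,D=read_camera('top');Q=cloud(c,D).reshape(-1,3)[D.ravel()>0]
    B=Q[(abs(Q[:,0]-.625)<.06)&(abs(Q[:,1]+.0415)<.07)&(abs(Q[:,2]-.13)<.012)];X.append(np.r_[B.mean(0),B.min(0)[:2],B.max(0)[:2]])
X=np.array(X);print(X)
if np.ptp(X[:,:2],axis=0).max()<.004: print(sign_off())
E
```

```text
[[ 0.6243 -0.0387  0.1309  0.5776 -0.0925  0.6701  0.0096]
 [ 0.6237 -0.0393  0.1309  0.5777 -0.0927  0.67    0.009 ]
 [ 0.6246 -0.039   0.1312  0.5777 -0.0927  0.6698  0.0097]
 [ 0.6252 -0.0383  0.1309  0.5781 -0.0927  0.6699  0.0093]
 [ 0.6242 -0.0389  0.1309  0.5779 -0.0927  0.6702  0.0099]
 [ 0.6242 -0.0392  0.131   0.5774 -0.0925  0.6694  0.009 ]]
the job is handed in; nothing more can be done
None
```

The job is handed in at about 40 s: the S-hook sits home and upright on the rail, and the pail hangs level and still in its curl, let go. The bystanders were left alone, and the handing-in returned no verdict.

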